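# Press a mould box lid home, crosswise

### The arm

A 6-joint arm with a two-finger parallel gripper is mounted at the origin on the work surface. World frame = base frame: x ahead of the robot, y to its left, z up, the work surface at z = 0. Lengths are in mm, angles in rad, forces in N, time in s.
With the tool pointing down it reaches from about 325 to 1000 mm from the base axis. Payload 5.1 kg.
Tool frame: the origin (TCP) lies on the centre line of the jaws, within the pads' length; the fingertips stand 22 mm ahead of it and the grasp point (between the pads) lies 3 mm ahead of it; z points along the fingers, y is the line along which they close (so a half turn about z gives the same grasp; the last joint's range is limited). The gripper opens to 85 mm and grips with 20 to 120 N. Pads are 22 mm wide; open, the fingers measure 114 mm over their backs; the gripper's body (76 mm by 85 mm) begins 54 mm behind the grasp point. The pads swing forward as they close: fully open they stand 13 mm farther back than shut.
Start: joints at [1.036, 0.124, 1.65, -0, 1.367, -0.083], TCP at [283.799, 584.759, 253.322] pointing down, gripper open.
Joint ranges: [-2.61, 2.61], [-1.02, 2.33], [0.03, 2.71], [-1.35, 4.49], [0.32, 2.68], [-2.91, 2.91]. Speed limits (rad/s): [2.57, 2.57, 3.14, 3.14, 3.14, 3.14].

### API

Orientations are given as a rotation vector (axis times angle).
In Python, from rig import sensors, eyes, workorder gives the robot as it stands.
- The arm moves only by the tool jog_arm, never from a script. Its argument "plan" is a list that holds one entry, the list of rows, each a list of 7 numbers: the turn, a rotation vector about the world's x, y, z in degrees, then the shift along the world's x, y, z in mm, then the opening, from -1 (shut) to 1 (fully open). A call has 1 to 5 rows; each row shifts and turns the commanded pose from where the row before left it; what a row does not reach is not made up. A row lasts 1/8 s, in which the tool goes at most 62.5 mm and 10.7 degrees, less where a joint would pass 70% of its speed; a pose out of reach is approached as far as the arm can. A call with a gripper value outside its range is refused whole. The fingers move at their own pace and stop on an object; "squeeze" is the grip in N (left out, the last holds). Time passes only in rows, so rows that do not move let the fingers close. It gives the time, the measured TCP pose, the force, the opening and the grip force at its end, in the units of the state.
- sensors.sense(): the state, without advancing time (a new reading comes with each control period).
- eyes.read_camera(name): name is "scene" or "top" or "wrist"; returns a dict with "image" (400x640x3 uint8, red, green, blue), "fx", "fy", "cx", "cy" (pixels), "k1" (the pictures are not rectified: a ray, as slopes to the right and down, at radius r is drawn at 1 + k1 r^2 times it, then the intrinsics apply), "xyz" and "attitude" of the camera in the world. Camera axes: x right, y up, looking along -z (the intrinsics and any distortion apply to the point x, -y, -z); pixel columns grow to the right and rows downward; lengths in mm; the calibration is good to about 2 mm. A picture is of the moment at which its call begins. There is no depth.
- workorder.sign_off(): hands the job in; it is judged then, once.
The state is a dict: "clock": time; "joints": joint angles; "joint_vel": joint speeds; "tau": joint torques, N m; "position": TCP position; "eef_rot": TCP orientation; "ft_force": force on the tool from outside, world axes, zero at the start; "torque": the same for the moment, N m; "finger_gap": finger opening in mm; "grasp_force": force on a finger pad.
Only numpy, scipy, OpenCV 4.12 (cv2) and the standard library are available. Lean on these libraries where they do the work, as an engineer would, in place of code of your own. Each camera call takes 0.05 s, during which the arm holds its last target. There are 200 camera calls.

### The job

Lay the blue lid squarely on the four brass pins of the sloping mould box and let go of it, then press it home at its white corner spots. Work crosswise in two passes: first press one corner and its diagonal opposite about half-way in, then the other two corners about half-way; then press one diagonal pair fully home, and last the other pair, so that the lid ends flat and fully down on the rim. Leave the file, the caliper and the pot where they are.

Things in the scene. Friction and masses are not known exactly. Their poses are not given: they have to be found in the camera images.
- lid: Loose blue plate, 110 (own x) x 140 (own y) x 8 mm thick, 0.2 to 0.4 kg, lying flat on the green mat at the start, black handle rib up. Half a turn makes no difference. Four white spots (24 mm across, level with its top face) at own x = +-37, y = +-52 mm mark where to press; they come over the pins. Origin: middle of the underside; z out of its top.
- lid_handle (a point): Middle of the top edge of the lid's black handle rib, 45 mm above the lid's underside. The rib is 64 mm long along the lid's own y, 16 mm thick along its own x, and stands 37 mm above the plate.
- mould: Open aluminium box, rim 130 (own x) x 160 (own y) mm, fixed on a wooden stand. Own z, square out of the rim, leans 30 degrees from vertical back towards the robot; own x points away from the robot, up the slope; own y left. Origin: middle of the rim's top face, 95 mm above the table. On the raised pins the lid's underside is at own z = 14 mm; fully home at own z = 0.
- mould_cheek (a point): Top of the lower left of six dark guide cheeks on the mould box rim, 40 mm high, leaning outward above 30 mm: two 14 mm wide at own y = +-25 on the lower and upper sides (inner faces own x = +-58), one 20 mm wide at own x = 0 on the left and right (inner faces y = +-73 mm). The lid has 3 mm of play each way, may slide down the slope, and rocks up to 10 degrees as corners go down by turns.
- pin_fl (a joint): Brass pin, 16 mm across, at the lower left (own x = -37, y = +52 mm) of the mould box rim. 0 = 14 mm proud of the rim; grows in m as it is pushed in; 0.014 = flush with the rim, home. Stiff: about 9 N pushes it in, and it stays where it is left (no spring).
- pin_fr (a joint): Brass pin, 16 mm across, at the lower right (own x = -37, y = -52 mm) of the mould box rim. 0 = 14 mm proud of the rim; grows in m as it is pushed in; 0.014 = flush with the rim, home. Stiff: about 9 N pushes it in, and it stays where it is left (no spring).
- pin_bl (a joint): Brass pin, 16 mm across, at the upper left (own x = +37, y = +52 mm) of the mould box rim. 0 = 14 mm proud of the rim; grows in m as it is pushed in; 0.014 = flush with the rim, home. Stiff: about 9 N pushes it in, and it stays where it is left (no spring).
- pin_br (a joint): Brass pin, 16 mm across, at the upper right (own x = +37, y = -52 mm) of the mould box rim. 0 = 14 mm proud of the rim; grows in m as it is pushed in; 0.014 = flush with the rim, home. Stiff: about 9 N pushes it in, and it stays where it is left (no spring).
- file: Bystander: hand file with black and yellow handle, 185 mm long along own y, up to 24 mm wide and 23 mm high, lying on the mat between the lid and the mould box, pointing towards or from the robot. Origin: about its middle, underside.
- caliper: Bystander: steel and blue caliper, 200 mm long along own y, jaws to own -x (60 mm wide over all), 12 mm high, lying beyond the work. Origin: middle of its beam, underside.
- pot: Bystander: white pot, 64 mm across, 95 mm high, standing beyond the work on the left. Origin: middle of its underside.
There are look-alikes about, which are no part of the job. There is more than one size of the lid; the one meant has the size given above.

How it is judged:
By the outcome, as a careful person would: the job done as asked, in the order asked, and still so for the second after the job is handed in, with the robot touching nothing.
It also fails if it takes over 72 s, if anything falls off the work surface, if the arm or the gripper's body presses on something with over 40 N, if the wrist force passes 120 N, or if a joint passes its speed limit or range.

## Working session

There is one attempt and no reset: what is moved stays moved. The work goes in short steps, Python scripts to look and compute and a tool call to move; the robot and the scene stay as the last step left them, time stands still between calls to the robot, and variables do not carry over. Pictures are saved under pics/ and viewed, at most 10 in all, crops included, and the job is handed in when it is done.

Besides the shell and the picture viewer there is one more tool, called after "Request:" as a command line: name --argument value ..., lists and objects as JSON in quotes. jog_arm: Moves the arm, as the interface text tells. Its arguments: {"type":"object","properties":{"plan":{"type":"array","items":{"type":"array","items":{"type":"array","items":{"type":"number"}}}},"squeeze":{"type":"number"}},"required":["plan"]}

```bash
mkdir -p pics; ls; cat > h.py <<'E'
import numpy as np, cv2
from scipy.spatial.transform import Rotation as R
from rig import sensors, eyes, workorder
def rot(a):
    a=np.array(a,float)
    return a if a.shape==(3,3) else R.from_rotvec(a).as_matrix()
def ray(c,u,v):
    p=np.array([[(u-c["cx"])/c["fx"],(v-c["cy"])/c["fy"]]])[0]
    q=p.copy()
    for _ in range(30): q=p/(1+c["k1"]*(q@q))
    return rot(c["attitude"])@np.array([q[0],-q[1],-1])
def onplane(c,u,v,z=0,n=(0,0,1),p0=None):
    d=ray(c,u,v);o=np.array(c["xyz"],float);n=np.array(n,float)
    p0=np.array([0,0,z]) if p0 is None else np.array(p0,float)
    return o+d*((p0-o)@n)/(d@n)
def proj(c,P):
    q=rot(c["attitude"]).T@(np.array(P,float)-np.array(c["xyz"]))
    s=np.array([q[0],-q[1]])/(-q[2]); s=s*(1+c["k1"]*(s@s))
    return np.array([c["fx"]*s[0]+c["cx"],c["fy"]*s[1]+c["cy"]])
def save(c,f,crop=None,k=1):
    im=c["image"][...,::-1]
    if crop: im=im[crop[1]:crop[3],crop[0]:crop[2]]
    cv2.imwrite(f,cv2.resize(im,None,fx=k,fy=k,interpolation=cv2.INTER_CUBIC))
E
python3 - <<'E'
from h import *
import pickle
for n in("top","scene"):
    c=eyes.read_camera(n);save(c,f"pics/{n}0.png");pickle.dump(c,open(n+"0.pkl","wb"))
    print({k:v for k,v in c.items() if k!="image"})
print(sensors.sense())
E
```

```text
pics
{'fx': 363.4490034941943, 'fy': 363.4490034941943, 'cx': 319.49006677262156, 'cy': 201.4352148270537, 'k1': -0.04031293963697066, 'xyz': array([ 442.15898877, -135.62591505, 1041.97573305]), 'attitude': array([ 0.06717905, -0.04108432, -1.56817077])}
{'fx': 378.15164025895615, 'fy': 378.15164025895615, 'cx': 328.54969471548634, 'cy': 209.911165171434, 'k1': 0.004395766328155968, 'xyz': array([1064.81950223,  339.5332728 ,  950.07781977]), 'attitude': array([0.36271996, 0.78355231, 2.11755724])}
{'clock': 0.1, 'joints': array([ 1.03637943e+00,  1.24448339e-01,  1.65152729e+00,  1.50728107e-05,
        1.36751788e+00, -8.25972681e-02]), 'joint_vel': array([ 0.00240062, -0.00067295, -0.00432014,  0.00055191, -0.00278459,
        0.00143062]), 'tau': array([ 4.90915245e-04, -4.24932611e+01, -3.66652930e+01, -8.90267734e-05,
        3.92365488e-03,  2.92745744e-05]), 'position': array([283.55284189, 584.32482822, 252.17644079]), 'eef_rot': array([-7.03567194e-01, -3.06118851e+00,  2.83731317e-03]), 'ft_force': array([-0.26578245, -0.62233662,  0.1842592 ]), 'torque': array([0.00900404, 0.00278384, 0.03764065]), 'grasp_force': 0.0, 'finger_gap': 85.40587350920447}
```

View pics/top0.png

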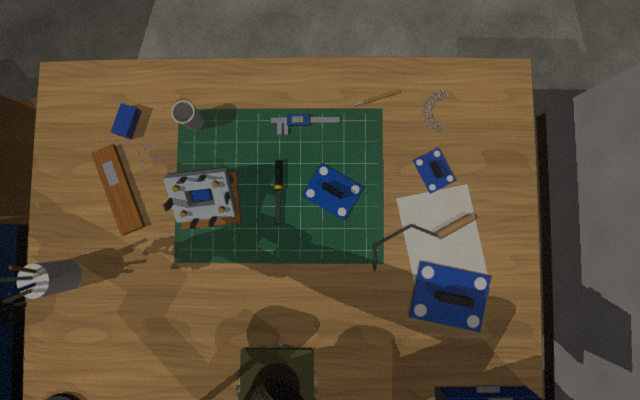

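View pics/scene0.png

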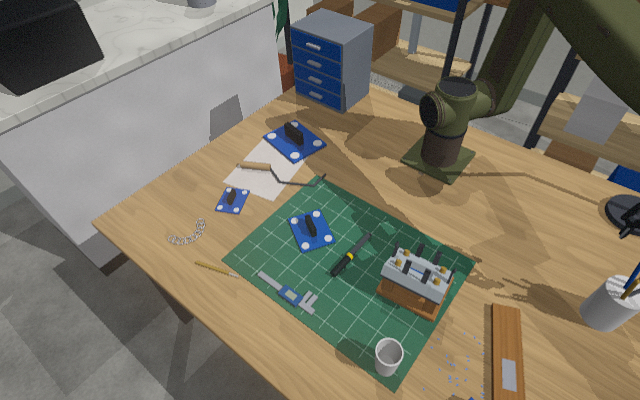

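Candidates for the lid in the top view are the plate on the mat (334,191), the larger plate (450,296) and the smaller plate (434,170). There is also a blue box (126,120). The description fits (334,191), which lies on the green mat. I'll check its size and take a close crop.

```bash
python3 - <<'E'
from h import *
import pickle
c=pickle.load(open("top0.pkl","rb"));save(c,"pics/crop1.png",(155,150,375,240),3.6)
im=c["image"];hsv=cv2.cvtColor(im,cv2.COLOR_RGB2HSV)
def blobs(m,box,z,lo=15):
    mm=np.zeros_like(m);x0,y0,x1,y1=box;mm[y0:y1,x0:x1]=m[y0:y1,x0:x1]
    n,l,s,ce=cv2.connectedComponentsWithStats(mm.astype(np.uint8))
    for i in range(1,n):
        if s[i,4]>=lo: print(ce[i].round(1),s[i,4],onplane(c,*ce[i],z).round(1))
w=(hsv[...,1]<70)&(hsv[...,2]>130)
print("white");blobs(w,(300,160,368,222),8)
blobs(w,(410,262,492,332),8); blobs(w,(412,145,458,195),8)
b=(hsv[...,0]>8)&(hsv[...,0]<28)&(hsv[...,1]>110)&(hsv[...,2]>110)
print("brass");blobs(b,(165,165,236,222),100,6)
E
```

```text
white
[323.3 170.5] 54 [ 602.6 -129.     8. ]
[355.3 188.2] 39 [ 551.6 -220.6    8. ]
[309.9 192.7] 52 [538.5 -91.    8. ]
[341.4 211.3] 57 [ 485.4 -180.9    8. ]
[413.7 266.9] 81 [ 329.1 -384.3    8. ]
[467.  265.4] 321 [ 333.1 -535.     8. ]
[427.5 272. ] 125 [ 315. -423.    8.]
[480.1 283.1] 122 [ 283.5 -571.4    8. ]
[436.5 153.4] 31 [ 652.5 -454.8    8. ]
[419.1 161.7] 33 [ 628.3 -404.     8. ]
[449.7 178. ] 32 [ 581.3 -490.9    8. ]
[431.9 186.7] 33 [ 556.2 -439.4    8. ]
[443.3 191.5] 188 [ 542.5 -471.8    8. ]
brass
[169.3 169.3] 55 [592.1 278.7 100. ]
[214.2 184.8] 19 [550.5 157.1 100. ]
[174.5 189. ] 22 [539.6 262.9 100. ]
[165.8 195.5] 29 [522.3 285.9 100. ]
[169.2 216. ] 104 [468.4 274.9 100. ]
[220.5 210.5] 16 [483.1 138.8 100. ]
[182.1 214.6] 17 [472.1 240.5 100. ]
[220.3 220.3] 14 [457.6 138.8 100. ]
[203.8 220.6] 15 [456.6 182.4 100. ]
```

View pics/crop1.png

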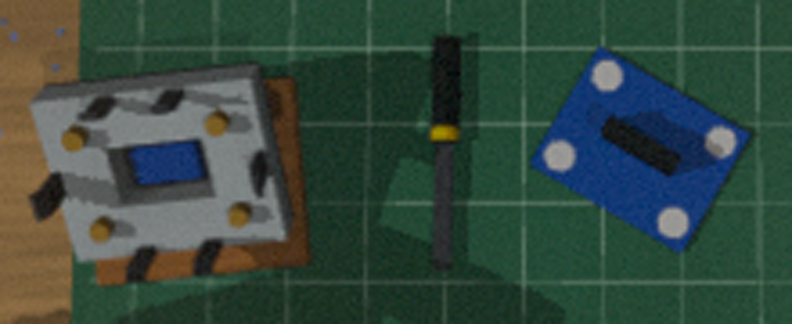

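The crop shows the mat plate with four white spots at (605,75), (720,142), (558,155) and (672,222). They are spaced 74.5 x 104 mm, so this is the right lid. The brass pins are at crop (75,139), (217,123), (101,230) and (239,215). Next I'll look at the mould from the scene camera for the fit.

```bash
python3 - <<'E'
from h import *
import pickle
c=pickle.load(open("scene0.pkl","rb"));save(c,"pics/crop2.png",(365,225,465,325),6)
E
```

```text
(no output)
```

View pics/crop2.png

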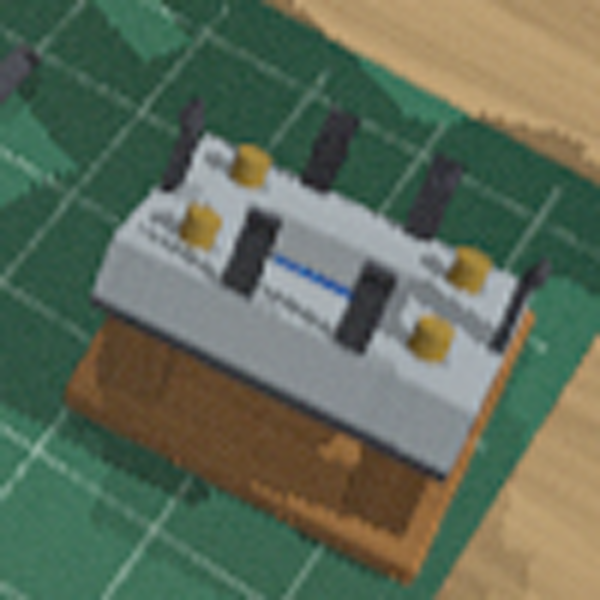

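The scene crop shows the pins fr (251,165), br (202,227), bl (432,338) and fl (470,270), all raised. The rim corners are near (118,235), (205,133) and (530,300). Now I'll fit the poses.

```bash
cat > fit0.py <<'E'
from h import *
import pickle
from scipy.optimize import least_squares
T=pickle.load(open("top0.pkl","rb"));S=pickle.load(open("scene0.pkl","rb"))
f=lambda p,o,k:(np.array(p)+.5)/k-.5+np.array(o)
pins={'fl':(-37,52),'fr':(-37,-52),'bl':(37,52),'br':(37,-52)}
t=dict(bl=(75,139),br=(217,123),fl=(101,230),fr=(239,215))
s=dict(fr=(251,165),br=(202,227),bl=(432,338),fl=(470,270))
obs=[(T,f(t[k],(155,150),3.6),(*pins[k],9),1) for k in t]+[(S,f(s[k],(365,225),6),(*pins[k],8),1) for k in s]
obs+=[(S,f(p,(365,225),6),q,.4) for p,q in [((118,235),(65,-80,0)),((205,133),(-65,-80,0)),((532,302),(-65,80,0))]]
obs+=[(T,f(p,(155,150),3.6),q,.4) for p,q in [((33,100),(65,80,0)),((80,262),(-65,80,0)),((288,240),(-65,-80,0))]]
def pose(q): return np.array([q[0],q[1],95]),R.from_euler('z',q[2]).as_matrix()@R.from_euler('y',-30,degrees=True).as_matrix()
def res(q):
    p,M=pose(q[:3]);d=np.array([0,0,q[3]])
    return np.r_[np.concatenate([w*(proj(c,p+M@np.array(P)+d)-u) for c,u,P,w in obs]),q[3]/10]
r=least_squares(res,[500,190,.1,0]);print(r.x,np.degrees(r.x[2]));print(r.fun.round(2))
p,M=pose(r.x[:3]);print(M.round(3))
A=np.array([[602.6,-129],[538.5,-91],[485.4,-180.9],[551.6,-220.6]])
B=np.array([[37,52],[-37,52],[-37,-52],[37,-52]])  # rough
W=np.array([1,1,1,.2])
def rl(q):
    c,s_=np.cos(q[2]),np.sin(q[2]);return (W[:,None]*(B@np.array([[c,s_],[-s_,c]])+q[:2]-A)).ravel()
l=least_squares(rl,[545,-155,-.5]);print(l.x,np.degrees(l.x[2]),l.fun.round(1))
E
python3 fit0.py
```

```text
[5.17398685e+02 1.97229510e+02 1.04233287e-01 1.55877114e-01] 5.972127430581972
[-0.18 -0.03  0.06  0.21  0.03 -0.07  0.1   0.13 -0.01  0.35 -0.25 -0.19
 -0.05  0.08 -0.11  0.08 -0.31  0.07  0.19  0.16  0.26 -0.8  -0.37  0.25
 -0.21 -0.17 -0.17 -0.1   0.02]
[[ 0.861 -0.104 -0.497]
 [ 0.09   0.995 -0.052]
 [ 0.5    0.     0.866]]
[ 5.43987572e+02 -1.54859780e+02 -5.34136094e-01] -30.603743884071193 [-0.3  0.1  0.1 -0.3  0.3  0.1 -0.4  0.4]
```

Both fits close to within 0.4 px (a weakly weighted rim corner is 0.8 px). The mould origin is (517.4, 197.2, 95) with yaw 6.0°, and the lid is at (544, -154.9) with yaw -30.6°. I'll move above the lid now.

Request:
jog_arm --plan '[[[0,0,-6.76,18.6,-52.8,-7,0.4],[0,0,-6.76,18.6,-52.8,-7,0.4],[0,0,-6.76,18.6,-52.8,-7,0.4],[0,0,-6.76,18.6,-52.8,-7,0.4],[0,0,-6.76,18.6,-52.8,-7,0.4]]]'

```text
clock: 0.72
position: [376.8, 318.9, 217.7]
eef_rot: [-1.568, -2.722, 0.001]
ft_force: [0.6, -0.3, -0.1]
finger_gap: 59.7
grasp_force: 0.0
```

Request:
jog_arm --plan '[[[0,0,-6.76,18.6,-52.8,-7,0.4],[0,0,-6.76,18.6,-52.8,-7,0.4],[0,0,-6.76,18.6,-52.8,-7,0.4],[0,0,-6.76,18.6,-52.8,-7,0.4],[0,0,-6.76,18.6,-52.8,-7,0.4]]]'

```text
clock: 1.35
position: [469.9, 55.0, 182.9]
eef_rot: [2.292, 2.148, 0.0]
ft_force: [0.4, 0.0, 0.3]
finger_gap: 60.0
grasp_force: 0.0
```

Request:
jog_arm --plan '[[[0,0,-6.76,18.6,-52.8,-7,0.4],[0,0,-6.76,18.6,-52.8,-7,0.4],[0,0,-6.76,18.6,-52.8,-7,0.4],[0,0,-6.76,18.6,-52.8,-7,0.4],[0,0,0,0,0,0,0.4]]]'

```text
clock: 1.98
position: [544.2, -157.5, 154.1]
eef_rot: [-2.731, -1.551, 0.002]
ft_force: [-0.3, 0.8, 0.9]
finger_gap: 59.9
grasp_force: 0.0
```

```bash
cat >> h.py <<'E'
LID0=(np.array([544,-154.9,0]),R.from_euler('z',-30.6,degrees=True).as_matrix())
MO=(np.array([517.4,197.2,95]),R.from_euler('zy',[6.0,0],degrees=True).as_matrix()@R.from_euler('y',-30,degrees=True).as_matrix())
def tool(F):  # tool z=-Fz, tool y=Fx
    z=-F[:,2];y=F[:,0];return np.c_[np.cross(y,z),y,z]
def go(P,M):
    s=sensors.sense();D=M@R.from_rotvec(s["eef_rot"]).as_matrix().T
    print("clk",round(s["clock"],2),"pos",s["position"].round(1),"F",s["ft_force"].round(1),"gap",round(s["finger_gap"],1),"grip",round(s["grasp_force"],1))
    print("dpos",(np.array(P)-s["position"]).round(1),"drot",np.degrees(R.from_matrix(D).as_rotvec()).round(2))
E
python3 - <<'E'
from h import *
go([544,-154.9,35],tool(LID0[1]))
c=eyes.read_camera("wrist");save(c,"pics/w1.png")
im=c["image"];hsv=cv2.cvtColor(im,cv2.COLOR_RGB2HSV)
n,l,s,ce=cv2.connectedComponentsWithStats(((hsv[...,1]<70)&(hsv[...,2]>130)).astype(np.uint8))
for i in range(1,n):
    if s[i,4]>200: print(ce[i].round(1),s[i,4],onplane(c,*ce[i],8).round(1))
E
```

```text
clk 1.98 pos [ 544.2 -157.5  154.1] F [-0.3  0.8  0.9] gap 59.9 grip 0.0
dpos [  -0.2    2.6 -119.1] drot [-0.01 -0.1   0.2 ]
[179.1 119.4] 3798 [475.7 -49.3   8. ]
[507.5 110. ] 4893 [ 702.2 -175.7    8. ]
[272.3 123.8] 778 [537.2 -90.4   8. ]
[367.7 123.1] 759 [ 602.  -128.5    8. ]
[363.7 245.9] 566 [ 548.5 -219.6    8. ]
[278.2 246.4] 567 [ 483.7 -181.5    8. ]
[232.4 267.8] 286 [ 436.5 -178.     8. ]
[309.5 303.9] 599 [ 476.6 -245.7    8. ]
[629.8 334.4] 375 [ 732.9 -446.3    8. ]
```

View pics/w1.png

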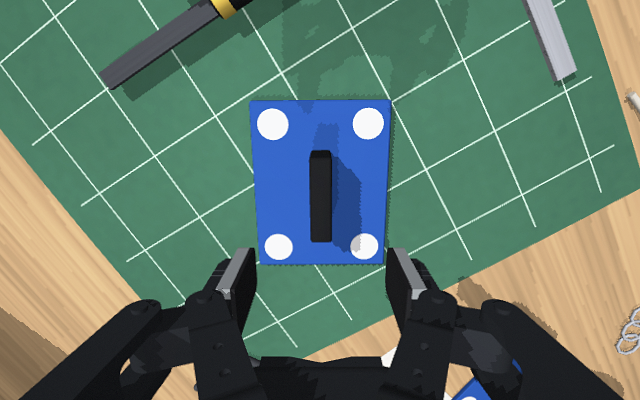

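The wrist view shows the lid upright between the fingers, with spots at (272,124), (368,123), (278,246) and (364,246). Its centre comes out at (542.9, -155), which agrees with the first fit. Descend and grip.

Request:
jog_arm --plan '[[[0,0,0.2,-0.8,2.5,-40,0.4],[0,0,0,0,0,-40,0.4],[0,0,0,0,0,-25,0.4],[0,0,0,0,0,-14,0.4],[0,0,0,0,0,0,0.4]]]'

```text
clock: 2.65
position: [542.7, -151.0, 35.6]
eef_rot: [-2.723, -1.564, 0.002]
ft_force: [-0.6, -1.0, -0.1]
finger_gap: 59.9
grasp_force: 0.0
```

Request:
jog_arm --plan '[[[0,0,0,0,0,0,-1],[0,0,0,0,0,0,-1],[0,0,0,0,0,0,-1],[0,0,0,0,0,0,-1],[0,0,0,0,0,0,-1]]]' --squeeze 70

```text
clock: 3.28
position: [544.7, -152.5, 38.0]
eef_rot: [2.723, 1.562, 0.003]
ft_force: [0.2, 0.4, 6.0]
finger_gap: 15.2
grasp_force: 69.6
```

Request:
jog_arm --plan '[[[0,0,0,0,0,10,-1],[0,0,0,0,0,50,-1],[0,0,0,0,0,60,-1],[0,0,0,0,0,60,-1],[0,0,0,0,0,0,-1]]]'

```text
clock: 3.9
position: [546.0, -153.0, 223.1]
eef_rot: [2.717, 1.559, 0.011]
ft_force: [0.0, -0.1, -3.5]
finger_gap: 15.2
grasp_force: 69.3
```

```bash
python3 - <<'E'
from h import *
P,M=MO
for z in(70,14): print(z,(P+M@[0,0,z+35]).round(1))
go(P+M@[0,0,70+35],tool(M))
E
```

```text
70 [465.2 191.7 185.9]
14 [493.  194.6 137.4]
clk 3.9 pos [ 546.  -153.   223.1] F [ 0.  -0.1 -3.5] gap 15.2 grip 69.3
dpos [-80.9 344.7 -37.2] drot [ -6.39 -29.15  35.49]
```

The lid is gripped: gap 15.2 mm, and about 3.5 N of weight shows on lift. Next is the hover above the mould, 56 mm off the pins.

Request:
jog_arm --plan '[[[-0.91,-4.16,5.07,-11.6,49.2,-2,-1],[-0.91,-4.16,5.07,-11.6,49.2,-2,-1],[-0.91,-4.16,5.07,-11.6,49.2,-2,-1],[-0.91,-4.16,5.07,-11.6,49.2,-2,-1],[-0.91,-4.16,5.07,-11.6,49.2,-5,-1]]]'

```text
clock: 4.53
position: [483.1, 95.2, 200.5]
eef_rot: [2.108, 1.947, 0.394]
ft_force: [1.8, -0.0, -3.2]
finger_gap: 15.3
grasp_force: 69.8
```

Request:
jog_arm --plan '[[[-0.91,-4.16,5.07,-11.6,49.2,-8,-1],[-0.91,-4.16,5.07,-11.6,49.2,-16,-1],[0,0,0,0,0,0,-1],[0,0,0,0,0,0,-1]]]'

```text
clock: 5.03
position: [460.9, 192.1, 177.1]
eef_rot: [1.841, 2.045, 0.528]
ft_force: [-0.5, -0.5, -2.8]
finger_gap: 14.9
grasp_force: 69.8
```

```bash
python3 - <<'E'
from h import *
import pickle
P,M=MO
go(P+M@[0,0,70+35],tool(M))
for n in("scene","top"):
    c=eyes.read_camera(n);pickle.dump(c,open(n+"1.pkl","wb"))
    u=proj(c,P+M@[0,0,75]).astype(int)
    im=c["image"][u[1]-60:u[1]+70,u[0]-60:u[0]+60,::-1]; print(n,u-60)
    o=cv2.resize(im,None,fx=3.3,fy=3.3,interpolation=cv2.INTER_CUBIC)
    A=o if n=="scene" else np.hstack([A,o])
cv2.imwrite("pics/hov.png",A);print(A.shape)
E
```

```text
clk 5.03 pos [460.9 192.1 177.1] F [-0.5 -0.5 -2.8] gap 14.9 grip 69.8
dpos [ 4.3 -0.4  8.8] drot [ 0.23 -0.89  0.03]
scene [369 184]
top [131 150]
(429, 792, 3)
```

View pics/hov.png

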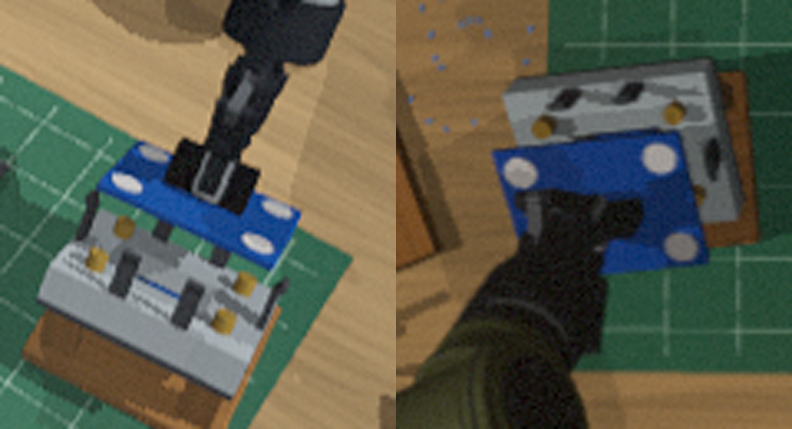

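Scene spots are fr (155,152), br (127,182), fl (276,208) and bl (258,243). Top spots are bl (124,172), br (264,158) and fr (285,246), relative to the panel. The lid is over the mould with the right orientation. Now I'll fit the lid's pose in the hand.

```bash
python3 - <<'E'
from h import *
import pickle
from scipy.optimize import least_squares
P,M=MO
sp={'fl':(-37,52),'fr':(-37,-52),'bl':(37,52),'br':(37,-52)}
g={"scene":((369,184),dict(fr=(155,152),br=(127,182),fl=(276,208),bl=(258,243))),
   "top":((131,150),dict(bl=(124,172),br=(264,158),fr=(285,246)))}
obs=[]
for n,(o,d) in g.items():
    c=pickle.load(open(n+"1.pkl","rb"));hsv=cv2.cvtColor(c["image"],cv2.COLOR_RGB2HSV).astype(float)
    for k,p in d.items():
        u=(np.array(p)+.5)/3.3-.5+o;x,y=u.round().astype(int)
        W=6;w=np.clip((150-hsv[y-W:y+W+1,x-W:x+W+1,1])/100,0,1)*(hsv[y-W:y+W+1,x-W:x+W+1,2]>100)
        gy,gx=np.mgrid[y-W:y+W+1,x-W:x+W+1];m=w*(np.hypot(gx-u[0],gy-u[1])<6)
        v=np.array([(m*gx).sum(),(m*gy).sum()])/m.sum()
        print(n,k,u.round(1),v.round(1),round(m.sum()))
        if np.hypot(*(v-u))>1: v=u
        obs.append((c,v,np.array([*sp[k],8.])))
def res(q):
    Q=R.from_rotvec(q[3:]).as_matrix()@M
    return np.concatenate([proj(c,P+M@q[:3]+Q@s)-v for c,v,s in obs])
r=least_squares(res,[0,0,66,0,0,0]);print(r.fun.round(2))
Q=R.from_rotvec(r.x[3:]).as_matrix()@M
print("lid in mould",r.x[:3].round(1),"rot err world deg",np.degrees(r.x[3:]).round(2),"in mould axes",np.degrees(M.T@r.x[3:]).round(2))
s=sensors.sense();T=R.from_rotvec(s["eef_rot"]).as_matrix()
print("tcp in lid",(Q.T@(s["position"]-P-M@r.x[:3])).round(1),"tool-vs-lid deg",np.degrees(R.from_matrix(tool(Q).T@T).as_rotvec()).round(2))
# correction to mould (0,0,46)
C=R.from_matrix(M@Q.T); L=s["position"]-P-M@r.x[:3]
for z in(46,14):print(z,"rot",np.degrees(C.as_rotvec()).round(2),"dpos",(P+M@[0,0,z]+C.apply(L)-s["position"]).round(1))
E
```

```text
scene fr [415.6 229.7] [415.7 228.6] 58
scene br [407.1 238.8] [407. 239.] 39
scene fl [452.3 246.7] [453.  245.6] 58
scene bl [446.8 257.3] [446.6 257.3] 43
top bl [168.2 201.8] [168.2 201.9] 78
top br [210.7 197.5] [210.4 197.6] 81
top fr [217.  224.2] [216.8 224.2] 55
[-0.41  0.07 -0.04 -0.09  0.3   0.03 -0.02  0.05  0.03 -0.06 -0.15 -0.03
  0.02  0.22]
lid in mould [-7.9 -1.4 67.1] rot err world deg [-0.5   1.43 -0.17] in mould axes [-0.39  1.47  0.03]
tcp in lid [ 1.1  1.3 33.3] tool-vs-lid deg [-0.73  0.23  0.12]
46 rot [ 0.5  -1.43  0.17] dpos [ 16.4   2.9 -14.7]
14 rot [ 0.5  -1.43  0.17] dpos [ 32.3   4.6 -42.4]
```

The lid sits cleanly in the hand (TCP in lid: 1.1, 1.3, 33.3). I'll correct the alignment, descend to 46 mm, then continue along the normal.

Request:
jog_arm --plan '[[[0.25,-0.7,0.1,8.2,1.5,-4,-1],[0.25,-0.7,0.1,8.2,1.4,-10.7,-1],[0,0,0,0,0,0,-1],[0,0,0,0,0,0,-1]]]'

```text
clock: 5.62
position: [479.0, 194.9, 164.8]
eef_rot: [1.827, 2.03, 0.563]
ft_force: [0.2, 0.3, -3.7]
finger_gap: 14.7
grasp_force: 69.6
```

```bash
cat >> h.py <<'E'
OFF=np.array([1.1,1.3,33.3]);TL=R.from_rotvec(np.radians([-.73,.23,.12])).as_matrix()
def lidgo(x,y,z): P,M=MO; go(P+M@(np.array([x,y,z])+OFF),tool(M)@TL)
E
python3 -c "
from h import *
lidgo(0,0,46);lidgo(.5,0,14)"
```

```text
clk 5.62 pos [479.  194.9 164.8] F [ 0.2  0.3 -3.7] gap 14.7 grip 69.6
dpos [-0.2 -0.4 -0.6] drot [-0.02  0.03 -0.07]
clk 5.62 pos [479.  194.9 164.8] F [ 0.2  0.3 -3.7] gap 14.7 grip 69.6
dpos [ 16.1   1.3 -28. ] drot [-0.02  0.03 -0.07]
```

Request:
jog_arm --plan '[[[0,0,0,4,0.2,-7,-1],[0,0,0,4,0.2,-7,-1],[0,0,0,4,0.3,-7,-1],[0,0,0,2,0.3,-3.5,-1],[0,0,0,0,0,0,-1]]]'

```text
clock: 6.25
position: [492.5, 196.3, 139.5]
eef_rot: [1.827, 2.032, 0.562]
ft_force: [0.4, -0.1, -3.7]
finger_gap: 15.2
grasp_force: 69.8
```

```bash
python3 -c "
from h import *
lidgo(.5,0,14)"
```

```text
clk 6.25 pos [492.5 196.3 139.5] F [ 0.4 -0.1 -3.7] gap 15.2 grip 69.8
dpos [ 2.7 -0.1 -2.7] drot [ 0.01 -0.03 -0.14]
```

Request:
jog_arm --plan '[[[0,0,0,0.9,0,-0.9,-1],[0,0,0,0.8,0,-0.9,-1],[0,0,0,0.5,0,-0.9,-1],[0,0,0,0,0,0,-1]]]'

```text
clock: 6.75
position: [494.9, 196.5, 138.3]
eef_rot: [1.826, 2.031, 0.564]
ft_force: [-4.7, 0.4, 2.6]
finger_gap: 14.8
grasp_force: 71.0
```

Request:
jog_arm --plan '[[[0,0,0,0.4,0,-0.6,-1],[0,0,0,0,0,0,-1]]]'

```text
clock: 7.0
position: [495.1, 196.5, 138.1]
eef_rot: [1.827, 2.031, 0.563]
ft_force: [-10.2, -1.9, 7.5]
finger_gap: 15.3
grasp_force: 71.8
```

```bash
python3 -c "
from h import *
lidgo(.5,0,14)"
```

```text
clk 7.0 pos [495.1 196.5 138.1] F [-10.2  -1.9   7.5] gap 15.3 grip 71.8
dpos [-0.  -0.4 -1.3] drot [-0.02  0.   -0.11]
```

Contact is with the pins, force mostly along the normal. I'll ease off, release and retreat along the normal.

Request:
jog_arm --plan '[[[0,0,0,-0.4,0,0.6,-1],[0,0,0,0,0,0,-0.2],[0,0,0,0,0,0,-0.2],[0,0,0,0,0,0,-0.2]]]'

```text
clock: 7.5
position: [495.2, 196.4, 137.9]
eef_rot: [1.826, 2.03, 0.565]
ft_force: [-0.7, 0.4, 0.2]
finger_gap: 34.2
grasp_force: 0.0
```

Request:
jog_arm --plan '[[[0,0,0,-10,-1,17.3,-0.2],[0,0,0,-20,-2,35,-0.2],[0,0,0,-20,-2,35,-0.2],[0,0,0,0,0,0,-1],[0,0,0,0,0,0,-1]]]'

```text
clock: 8.12
position: [444.7, 191.3, 224.2]
eef_rot: [1.826, 2.031, 0.563]
ft_force: [0.5, -0.0, 0.1]
finger_gap: 0.9
grasp_force: 0.0
```

```bash
python3 - <<'E'
from h import *
import pickle
P,M=MO
go(P+M@[-37,52,100+22],tool(M))
for n in("scene","top","wrist"):
    c=eyes.read_camera(n);pickle.dump(c,open(n+"2.pkl","wb"))
    u=proj(c,P+M@[0,0,20]).astype(int); W=50
    im=c["image"] if n=="wrist" else c["image"][u[1]-W:u[1]+W,u[0]-W:u[0]+W]; print(n,u-W)
    o=cv2.resize(im[...,::-1],(400,400) if n!="wrist" else (800,200 and 200),interpolation=cv2.INTER_CUBIC) if n!="wrist" else None
    if n=="scene":A=o
    elif n=="top":A=np.hstack([A,o])
cv2.imwrite("pics/placed.png",A)
E
```

```text
clk 8.12 pos [444.7 191.3 224.2] F [ 0.5 -0.   0.1] gap 0.9 grip 0.0
dpos [-25.3  47.9 -42. ] drot [-0.34  0.71 -0.15]
scene [372 212]
top [147 150]
wrist [269 149]
```

View pics/placed.png

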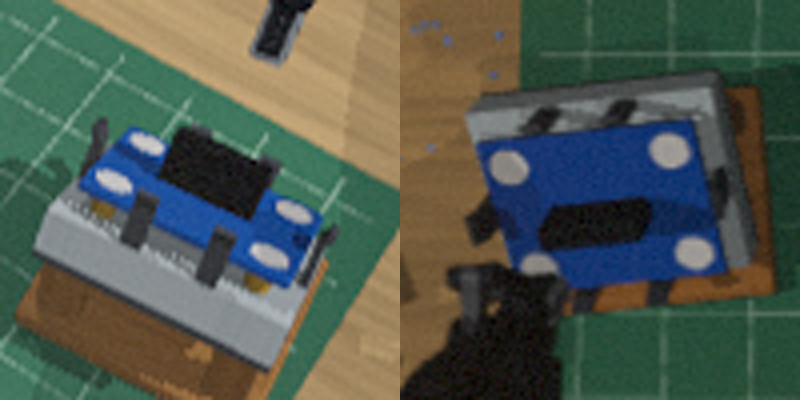

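The lid sits inside the cheeks on the raised pins. Scene spots are (147,143), (113,181), (294,213) and (270,255); top spots are (510,168), (671,150), (694,252) and (540,265), the last partly hidden. I'll measure its pose.

```bash
cat > lidfit.py <<'E'
from h import *
from scipy.optimize import least_squares
P,M=MO
SP={'fl':(-37,52),'fr':(-37,-52),'bl':(37,52),'br':(37,-52)}
def corners(z0=14,x0=0,tilt=(0,0,0),v=0):
    obs=[];q0=np.array([x0,0,z0,*tilt],float)
    for n in("scene","top"):
        c=eyes.read_camera(n);hsv=cv2.cvtColor(c["image"],cv2.COLOR_RGB2HSV).astype(float)
        for k,s in SP.items():
            u=proj(c,P+M@(q0[:3]+R.from_rotvec(q0[3:]).apply([*s,8.])));e=u
            gy,gx=np.mgrid[:400,:640];w=np.clip((150-hsv[...,1])/100,0,1)*(hsv[...,2]>100)
            for _ in range(5):
                m=w*(np.hypot(gx-e[0],gy-e[1])<6.5)
                if m.sum()<15:break
                e=np.array([(m*gx).sum(),(m*gy).sum()])/m.sum()
            if v:print(n,k,u.round(1),e.round(1),round(m.sum()))
            if m.sum()>30 and np.hypot(*(e-u))<4: obs.append((c,e,np.array([*s,8.])))
    f=lambda q:np.concatenate([proj(c,P+M@(q[:3]+R.from_rotvec(q[3:]).apply(s)))-e for c,e,s in obs])
    r=least_squares(f,q0,loss="soft_l1",f_scale=.3);q=r.x
    print("lid",q[:3].round(1),"rot",np.degrees(q[3:]).round(2),"n",len(obs),"res",f(q).round(1) if v else np.abs(f(q)).max().round(2))
    print("pin-underside z",{k:(q[:3]+R.from_rotvec(q[3:]).apply([*s,0]))[2].round(1) for k,s in SP.items()})
    return q
E
cat > press.py <<'E'
from h import *
import sys
P,M=MO
SP={'fl':(-37,52),'fr':(-37,-52),'bl':(37,52),'br':(37,-52)}
def st(k=None,h=0,x=0,y=0):
    s=sensors.sense();p=M.T@(s["position"]-P);t=M.T@R.from_rotvec(s["eef_rot"]).as_matrix()[:,2]
    print("tip in mould",(p+22*t).round(1),"F",(M.T@s["ft_force"]).round(1),"clk",round(s["clock"],2))
    if k:
        g=P+M@[SP[k][0]+x,SP[k][1]+y,h+22];go(g,tool(M))
E
python3 -c "
from lidfit import *
corners(v=1)"
```

```text
scene fl [444.8 265.3] [445.8 262.9] 57
scene fr [408.1 248.1] [409.2 245.8] 55
scene bl [438.6 276.4] [439.  275.6] 43
scene br [399.8 257.7] [400.  256.9] 39
top fl [181.3 215.8] [181.1 215.4] 38
top fr [220.1 211.7] [220.2 212.8] 67
top bl [173.7 190.3] [173.7 191.4] 70
top br [213.9 186. ] [214.  187.2] 75
lid [-2.3 -0.3 17.9] rot [-0.04  3.49  0.2 ] n 8 res [-0.2  0.1 -0.3  0.1 -0.  -0.1  0.1 -0.1 -0.1  2.1 -0.3  0.6  0.1 -0.2
 -0.  -0.3]
pin-underside z {'fl': np.float64(20.2), 'fr': np.float64(20.2), 'bl': np.float64(15.7), 'br': np.float64(15.7)}
```

```bash
sed -i 's/(150-hsv\[...,1\])\/100,0,1)\*(hsv\[...,2\]>100)/(90-hsv[...,1])\/50,0,1)*(hsv[...,2]>120)/; s/<6.5)/<5.5)/; s/m.sum()>30/m.sum()>20/' lidfit.py; python3 -c "
from lidfit import *
corners(v=1)"
```

```text
scene fl [444.8 265.3] [444.9 264.5] 34
scene fr [408.1 248.1] [408.6 247.4] 31
scene bl [438.6 276.4] [439.  275.5] 39
scene br [399.8 257.7] [400.1 256.9] 34
top fl [181.3 215.8] [181.1 215.6] 27
top fr [220.1 211.7] [220.2 212.7] 60
top bl [173.7 190.3] [173.9 191.4] 60
top br [213.9 186. ] [214.  187.3] 67
lid [-2.  -0.1 15.4] rot [-0.   -0.34 -0.34] n 8 res [ 0.2  0.1 -0.1  0.  -0.1 -0.   0.1 -0.1  0.1  0.9  0.  -0.  -0.1 -0.2
  0.1 -0.1]
pin-underside z {'fl': np.float64(15.2), 'fr': np.float64(15.2), 'bl': np.float64(15.7), 'br': np.float64(15.7)}
```

The lid has settled at x ≈ -2 mm, level, at z ≈ 14 plus about 1.3 mm of measurement bias. Now I'll move to the first corner, fl.

```bash
python3 -c "
from press import *
st('fl',40,-4,3)
print((M@[0,0,-1]).round(3),(M@[74,-104,0]).round(1),(M@[0,104,0]).round(1),(M@[-74,-104,0]).round(1),(M@[82,-110,0]).round(1),(M@[0,110,0]).round(1))"
```

```text
tip in mould [  1.4   1.7 125.9] F [-0.3 -0.3 -0.1] clk 8.47
clk 8.47 pos [444.7 191.2 223.7] F [-0.2 -0.3 -0.3] gap 0.1 grip 0.0
dpos [  0.8  53.7 -95.5] drot [-0.31  0.64 -0.14]
[ 0.497  0.052 -0.866] [ 74.6 -96.7  37. ] [-10.9 103.4   0. ] [ -52.9 -110.1  -37. ] [  82.1 -102.    41. ] [-11.5 109.4   0. ]
```

Request:
jog_arm --plan '[[[-0.3,0.6,-0.1,-42,49.2,-21.2,-1],[0,0,0,20,2.1,-35,-1],[0,0,0,15,1.6,-26,-1],[0,0,0,7.7,0.8,-13.4,-1],[0,0,0,0,0,0,-1]]]'

```text
clock: 9.1
position: [448.3, 240.6, 128.9]
eef_rot: [1.833, 2.037, 0.544]
ft_force: [0.2, 0.8, -0.7]
finger_gap: 0.0
grasp_force: 0.0
```

```bash
python3 -c "
from press import *
st('fl',26,-4,3)"
```

```text
tip in mould [-38.7  50.3  39.4] F [-0.1  0.8 -0.8] clk 9.1
clk 9.1 pos [448.3 240.6 128.9] F [ 0.2  0.8 -0.7] gap 0.0 grip 0.0
dpos [  4.1   5.1 -12.8] drot [ 0.05 -0.07 -0.03]
```

Request:
jog_arm --plan '[[[0,0,0,0,4,0,-1],[0,0,0,4,0.5,-12,-1],[0,0,0,0,0,0,-1]]]'

```text
clock: 9.48
position: [452.5, 245.3, 117.9]
eef_rot: [1.832, 2.036, 0.547]
ft_force: [-0.5, 0.1, -1.1]
finger_gap: -0.1
grasp_force: 0.0
```

```bash
python3 -c "
from press import *
st('fl',23,-4,3)"
```

```text
tip in mould [-40.1  54.6  27.6] F [-1.   0.2 -0.7] clk 9.47
clk 9.47 pos [452.5 245.3 117.9] F [-0.5  0.1 -1.1] gap -0.1 grip 0.0
dpos [ 1.5  0.5 -4.4] drot [-0.    0.05 -0.05]
```

Request:
jog_arm --plan '[[[0,0,0,1,0.1,-1.7,-1],[0,0,0,1,0.1,-1.7,-1],[0,0,0,0,0,0,-1]]]'

```text
clock: 9.85
position: [455.0, 245.7, 115.4]
eef_rot: [1.831, 2.035, 0.549]
ft_force: [-0.0, 0.5, -0.2]
finger_gap: 0.2
grasp_force: 0.0
```

Request:
jog_arm --plan '[[[0,0,0,0.5,0,-0.9,-1],[0,0,0,0.5,0,-0.9,-1],[0,0,0,0.5,0,-0.9,-1],[0,0,0,0,0,0,-1]]]'

```text
clock: 10.35
position: [456.5, 245.8, 112.9]
eef_rot: [1.832, 2.035, 0.549]
ft_force: [-3.0, 0.1, 2.7]
finger_gap: 0.2
grasp_force: 1.7
```

```bash
python3 -c "
from press import *
st('fl',16,-4,3)"
```

```text
tip in mould [-39.1  54.7  21.3] F [-1.3  0.4  3.8] clk 10.35
clk 10.35 pos [456.5 245.8 112.9] F [-3.   0.1  2.7] gap 0.2 grip 1.7
dpos [ 1.   0.4 -5.5] drot [-0.05  0.13 -0.05]
```

Contact is at tip z ≈ 21.4. Press about 6 mm.

Request:
jog_arm --plan '[[[0,0,0,0.5,0.1,-0.9,-1],[0,0,0,0.5,0,-0.9,-1],[0,0,0,0.5,0.1,-0.9,-1],[0,0,0,0.5,0,-0.9,-1],[0,0,0,0,0,0,-1]]]'

```text
clock: 10.98
position: [458.2, 246.2, 109.6]
eef_rot: [1.832, 2.036, 0.549]
ft_force: [-7.4, 0.9, 7.5]
finger_gap: 0.2
grasp_force: 5.5
```

Request:
jog_arm --plan '[[[0,0,0,0.5,0.1,-0.9,-1],[0,0,0,0.5,0,-0.9,-1],[0,0,0,0,0,0,-1]]]'

```text
clock: 11.35
position: [459.2, 246.4, 107.9]
eef_rot: [1.832, 2.036, 0.549]
ft_force: [-9.3, 0.8, 8.0]
finger_gap: 0.2
grasp_force: 5.8
```

```bash
python3 -c "
from press import *
from lidfit import corners
st('fl',16,-4,3);corners(14,-2,v=1)"
```

```text
tip in mould [-39.2  55.1  15.5] F [-3.9  1.7 11.5] clk 11.35
clk 11.35 pos [459.2 246.4 107.9] F [-9.3  0.8  8. ] gap 0.2 grip 5.8
dpos [-1.8 -0.2 -0.5] drot [-0.08  0.11 -0.04]
scene fl [444.9 265. ] [444.9 265. ] 13
scene fr [408.3 247.9] [408.8 247.4] 28
scene bl [438.8 276.1] [439.2 275.4] 34
scene br [400.  257.4] [401.3 254.8] 29
top fl [181.5 216.4] [181.5 216.4] 0
top fr [220.3 212.4] [220.3 212.4] 12
top bl [173.9 191. ] [173.5 191.6] 60
top br [214.  186.7] [213.  188.5] 64
lid [-2.1  0.1 15.8] rot [-3.44 -4.84 -0.06] n 5 res [-0.  -0.   0.1  0.   0.1 -0.   0.  -0.1  0.1 -0. ]
pin-underside z {'fl': np.float64(9.5), 'fr': np.float64(15.8), 'bl': np.float64(15.8), 'br': np.float64(22.0)}
```

fl is about 6 mm in and br has risen by the same amount, as expected. I'll push 1 mm more, then go over the handle to br.

Request:
jog_arm --plan '[[[0,0,0,0.5,0,-0.9,-1],[0,0,0,0,0,0,-1],[0,0,0,-10,-1,17.3,-1],[0,0,0,-21,-2.2,36,-1],[0,0,0,26.8,-34.1,13.4,-1]]]'

```text
clock: 12.08
position: [455.1, 211.0, 175.6]
eef_rot: [1.824, 2.04, 0.556]
ft_force: [-0.1, 0.8, -0.1]
finger_gap: -0.0
grasp_force: 0.0
```

Request:
jog_arm --plan '[[[0,0,0,26.8,-34.1,13.3,-1],[0,0,0,26.8,-34.1,13.3,-1],[0,0,0,10,1,-17.3,-1],[0,0,0,7.5,0.8,-13,-1],[0,0,0,0,0,0,-1]]]'

```text
clock: 12.7
position: [525.8, 142.4, 167.0]
eef_rot: [1.833, 2.038, 0.545]
ft_force: [0.1, -0.9, -0.0]
finger_gap: 0.1
grasp_force: 0.0
```

```bash
python3 -c "
from press import *
from lidfit import corners
st('br',32,4,-3);corners(15,-2,np.radians([-3.4,-4.8,0]))"
```

```text
tip in mould [ 38.3 -55.4  39. ] F [-0.  -0.9 -0. ] clk 12.7
clk 12.7 pos [525.8 142.4 167. ] F [ 0.1 -0.9 -0. ] gap 0.1 grip 0.0
dpos [ 5.8  1.  -4.8] drot [-0.   -0.1  -0.08]
lid [-2.7  0.2 15.3] rot [-3.98 -6.49  0.14] n 6 res 0.45
pin-underside z {'fl': np.float64(7.5), 'fr': np.float64(14.7), 'bl': np.float64(15.9), 'br': np.float64(23.1)}
```

Request:
jog_arm --plan '[[[0,0,0,5.8,1,-4.8,-1],[0,0,0,1,0.1,-1.7,-1],[0,0,0,1,0.1,-1.7,-1],[0,0,0,1,0.1,-1.7,-1],[0,0,0,0,0,0,-1]]]'

```text
clock: 13.42
position: [535.5, 143.6, 159.3]
eef_rot: [1.832, 2.036, 0.548]
ft_force: [1.5, 0.4, -0.1]
finger_gap: -0.1
grasp_force: 0.0
```

Request:
jog_arm --plan '[[[0,0,0,1,0.1,-1.7,-1],[0,0,0,1,0.1,-1.7,-1],[0,0,0,0.5,0,-0.9,-1],[0,0,0,0,0,0,-1]]]'

```text
clock: 13.92
position: [538.1, 143.8, 155.1]
eef_rot: [1.832, 2.036, 0.548]
ft_force: [-0.4, 0.3, 0.7]
finger_gap: -0.1
grasp_force: 0.0
```

```bash
python3 -c "
from press import *
st('br',15,4,-3)"
```

```text
tip in mould [ 43.1 -55.2  22.5] F [0.1 0.3 0.8] clk 13.93
clk 13.93 pos [538.1 143.8 155.1] F [-0.4  0.3  0.7] gap -0.1 grip 0.0
dpos [ 2.   0.5 -7.6] drot [-0.05  0.12 -0.05]
```

Request:
jog_arm --plan '[[[0,0,0,-2.6,-0.3,-1.5,-1],[0,0,0,0.8,0.1,-1.3,-1],[0,0,0,0.8,0.1,-1.3,-1],[0,0,0,0.8,0.1,-1.3,-1],[0,0,0,0,0,0,-1]]]'

```text
clock: 14.55
position: [537.7, 143.6, 150.3]
eef_rot: [1.832, 2.036, 0.547]
ft_force: [-6.1, -2.2, 5.3]
finger_gap: -0.1
grasp_force: 4.2
```

Request:
jog_arm --plan '[[[0,0,0,0.5,0,-0.9,-1],[0,0,0,0.5,0,-0.9,-1],[0,0,0,0,0,0,-1]]]'

```text
clock: 14.92
position: [538.9, 143.6, 148.8]
eef_rot: [1.831, 2.036, 0.548]
ft_force: [-7.3, -1.7, 7.4]
finger_gap: 0.1
grasp_force: 4.8
```

```bash
python3 -c "
from press import *
from lidfit import corners
st('br',15,2,-3);corners(15,-2,np.radians([2.5,3.5,0]),v=1)"
```

```text
tip in mould [ 40.6 -55.5  16.7] F [-2.7 -1.  10.1] clk 14.93
clk 14.93 pos [538.9 143.6 148.8] F [-7.3 -1.7  7.4] gap 0.1 grip 4.8
dpos [-0.5  0.5 -2.2] drot [-0.01  0.11 -0.05]
scene fl [445.5 263.3] [445.4 262.7] 37
scene fr [408.2 247.6] [408.9 248.5] 24
scene bl [438.7 275.7] [438.9 275.5] 42
scene br [399.4 258.6] [401.7 258.6] 18
top fl [181.  217.2] [181.  217.2] 0
top fr [220.3 212.4] [221.6 212.8] 43
top bl [173.9 191. ] [173.8 191.4] 61
top br [214.4 186.1] [214.4 186.1] 0
lid [-4.2  0.5 13.4] rot [ 4.88  4.29 -0.38] n 5 res [ 0.5  0.1 -0.6 -0.1 -0.1 -0.  -1.  -0.1  0.3  0.2]
pin-underside z {'fl': np.float64(20.6), 'fr': np.float64(11.7), 'bl': np.float64(15.0), 'br': np.float64(6.2)}
```

Request:
jog_arm --plan '[[[0,0,0,0.5,0,-0.9,-1],[0,0,0,0.5,0.1,-0.9,-1],[0,0,0,0,0,0,-1],[0,0,0,-10,-1,17.3,-1],[0,0,0,-20,-2,35,-1]]]'

```text
clock: 15.65
position: [508.8, 140.6, 197.0]
eef_rot: [1.834, 2.038, 0.544]
ft_force: [1.2, -0.0, 0.3]
finger_gap: -0.1
grasp_force: 0.0
```

```bash
python3 -c "
from press import *
from lidfit import corners
st('fr',65,-4,-3);corners(15,-3,np.radians([4,5,0]),v=1)"
```

```text
tip in mould [ 38.4 -55.4  73.6] F [ 1.2 -0.1 -0.3] clk 15.65
clk 15.65 pos [508.8 140.6 197. ] F [ 1.2 -0.   0.3] gap -0.1 grip 0.0
dpos [-64.2  -6.4 -47.2] drot [-0.01 -0.11 -0.04]
scene fl [445.7 262.4] [444.8 265.2] 31
scene fr [408.2 247.6] [408.5 247.5] 31
scene bl [438.8 275.5] [439.  275.5] 39
scene br [399.2 259.2] [400.5 256.5] 33
top fl [180.9 217.8] [180.9 217.8] 0
top fr [220.5 212.6] [220.2 212.7] 60
top bl [174.  191.3] [173.6 191.5] 59
top br [214.7 186. ] [213.8 187.4] 60
lid [-2.2  0.  15.2] rot [-0.86 -1.66  0.03] n 7 res [ 0.1 -0.1 -0.   0.1  0.1  0.  -0.  -0.1  0.1  0.   0.1 -0.1 -0.1  0. ]
pin-underside z {'fl': np.float64(13.3), 'fr': np.float64(14.9), 'bl': np.float64(15.4), 'br': np.float64(17.0)}
```

The lid rocks freely again on fr and bl, so half-way pressing on the first pair is done. Next is fr.

Request:
jog_arm --plan '[[[0,0,0,-33,-3.2,-24,-1],[0,0,0,-33,-3.2,-24,-1],[0,0,0,10,1,-17.3,-1],[0,0,0,8,0.8,-13.9,-1],[0,0,0,0,0,0,-1]]]'

```text
clock: 16.38
position: [461.0, 136.1, 117.1]
eef_rot: [1.834, 2.038, 0.544]
ft_force: [0.2, 0.1, -0.8]
finger_gap: 0.2
grasp_force: 0.0
```

```bash
python3 -c "
from press import *
st('fr',22.5,-3,-3)"
```

```text
tip in mould [-43.1 -54.9  28.4] F [-0.2  0.1 -0.8] clk 16.38
clk 16.38 pos [461.  136.1 117.1] F [ 0.2  0.1 -0.8] gap 0.2 grip 0.0
dpos [ 5.6  0.5 -3.6] drot [-0.   -0.1  -0.04]
```

Request:
jog_arm --plan '[[[0,0,0,5,0.5,-3.2,-1],[0,0,0,0.8,0.1,-1.3,-1],[0,0,0,0.8,0.1,-1.3,-1],[0,0,0,0.8,0.1,-1.3,-1],[0,0,0,0,0,0,-1]]]'

```text
clock: 17.0
position: [469.7, 137.1, 112.9]
eef_rot: [1.831, 2.035, 0.549]
ft_force: [-1.7, -2.3, 4.2]
finger_gap: -0.4
grasp_force: 2.3
```

Request:
jog_arm --plan '[[[0,0,0,0.5,0.1,-0.9,-1],[0,0,0,0.5,0,-0.9,-1],[0,0,0,0,0,0,-1]]]'

```text
clock: 17.38
position: [470.6, 137.1, 111.1]
eef_rot: [1.831, 2.035, 0.549]
ft_force: [-4.2, -2.4, 6.1]
finger_gap: 0.0
grasp_force: 3.4
```

```bash
python3 -c "
from press import *
from lidfit import corners
st('fr',14.6,-3,-3);corners(13,-2,np.radians([1.6,-2.3,0]),v=1)"
```

```text
tip in mould [-37.6 -54.9  18.4] F [-0.8 -2.   7.5] clk 17.38
clk 17.38 pos [470.6 137.1 111.1] F [-4.2 -2.4  6.1] gap 0.0 grip 3.4
dpos [-0.1 -0.1 -4.4] drot [-0.03  0.18 -0.05]
scene fl [444.7 265.2] [444.9 264.8] 33
scene fr [407.8 249.1] [407.8 249.1] 14
scene bl [439.  275.3] [439.  275.5] 40
scene br [399.8 257.7] [399.9 257.7] 34
top fl [181.7 216.3] [181.4 216.8] 45
top fr [220.7 211.8] [220.7 211.8] 0
top bl [173.8 191.4] [173.8 191.6] 63
top br [214.2 186.7] [214.1 186.6] 65
lid [-2.4  0.2 13.7] rot [ 1.35 -0.68  0.16] n 6 res [ 0.1 -0.1  0.1 -0.   0.   0.   0.1 -0.1 -0.  -0.1  0.   0.1]
pin-underside z {'fl': np.float64(14.5), 'fr': np.float64(12.0), 'bl': np.float64(15.3), 'br': np.float64(12.9)}
```

Request:
jog_arm --plan '[[[0,0,0,0.5,0,-0.9,-1],[0,0,0,0.5,0.1,-0.9,-1],[0,0,0,0.5,0,-0.9,-1],[0,0,0,0.5,0.1,-0.9,-1],[0,0,0,0,0,0,-1]]]'

```text
clock: 18.1
position: [472.7, 137.1, 107.6]
eef_rot: [1.83, 2.035, 0.548]
ft_force: [-3.5, -2.8, 5.6]
finger_gap: 0.3
grasp_force: 3.9
```

```bash
python3 -c "
from press import *
from lidfit import corners
st('fr',14.6,-3,-3);corners(12,-2,np.radians([3,-2,0]),v=1)"
```

```text
tip in mould [-37.6 -55.1  14.3] F [-0.5 -2.5  6.8] clk 18.1
clk 18.1 pos [472.7 137.1 107.6] F [-3.5 -2.8  5.6] gap 0.3 grip 3.9
dpos [-2.2 -0.2 -0.9] drot [-0.    0.18 -0.05]
scene fl [444.7 265.1] [444.7 264.8] 32
scene fr [407.5 249.7] [409.1 249.9] 19
scene bl [438.9 275.2] [438.9 275.5] 38
scene br [399.5 258.4] [399.3 258.9] 34
top fl [181.8 216.4] [181.7 216.7] 47
top fr [220.9 211.4] [220.9 211.4] 0
top bl [173.9 191.4] [173.9 191.6] 61
top br [214.5 186.3] [214.5 186.2] 66
lid [-2.5  0.2 11.6] rot [ 3.36 -1.12  0.21] n 6 res [ 0.1  0.   0.  -0.   0.1 -0.   0.1  0.   0.1 -0.1  0.  -0.1]
pin-underside z {'fl': np.float64(13.9), 'fr': np.float64(7.8), 'bl': np.float64(15.4), 'br': np.float64(9.3)}
```

fr is about 7 mm in. Now bl, over the handle.

Request:
jog_arm --plan '[[[0,0,0,-10,-1,17.3,-1],[0,0,0,-21,-2.2,36,-1],[0,0,0,18.3,38.8,12.8,-1],[0,0,0,18.3,38.8,12.8,-1],[0,0,0,18.3,38.8,12.8,-1]]]'

```text
clock: 18.82
position: [496.6, 252.0, 199.4]
eef_rot: [1.831, 2.035, 0.551]
ft_force: [1.2, 0.2, 0.9]
finger_gap: -0.1
grasp_force: 0.0
```

Request:
jog_arm --plan '[[[0,0,0,10,1,-17.3,-1],[0,0,0,8,0.8,-14,-1],[0,0,0,3,0.3,-5,-1],[0,0,0,0,0,0,-1]]]'

```text
clock: 19.32
position: [516.9, 252.0, 161.3]
eef_rot: [1.833, 2.035, 0.546]
ft_force: [-0.6, -0.9, -0.5]
finger_gap: 0.3
grasp_force: 0.0
```

```bash
python3 -c "
from press import *
from lidfit import corners
st('bl',22.5,3,3);corners(11,-2,np.radians([3,-1,0]))"
```

```text
tip in mould [37.7 54.6 32.8] F [-0.8 -0.9 -0.1] clk 19.32
clk 19.32 pos [516.9 252.  161.3] F [-0.6 -0.9 -0.5] gap 0.3 grip 0.0
dpos [ 7.1  1.2 -7.7] drot [-0.01  0.05  0.  ]
lid [-2.9  0.6 11.6] rot [ 2.94 -1.91  0.45] n 5 res 0.69
pin-underside z {'fl': np.float64(13.0), 'fr': np.float64(7.7), 'bl': np.float64(15.5), 'br': np.float64(10.2)}
```

Request:
jog_arm --plan '[[[0,0,0,7,1,-7.7,-1],[0,0,0,0.8,0.1,-1.3,-1],[0,0,0,0.8,0.1,-1.3,-1],[0,0,0,0.8,0.1,-1.3,-1],[0,0,0,0,0,0,-1]]]'

```text
clock: 20.05
position: [527.2, 254.3, 151.8]
eef_rot: [1.831, 2.035, 0.551]
ft_force: [-1.8, 0.1, 4.6]
finger_gap: -0.2
grasp_force: 2.6
```

Request:
jog_arm --plan '[[[0,0,0,0.5,0.1,-0.9,-1],[0,0,0,0.5,0,-0.9,-1],[0,0,0,0,0,0,-1]]]'

```text
clock: 20.42
position: [528.2, 254.5, 150.0]
eef_rot: [1.831, 2.035, 0.551]
ft_force: [-2.6, 0.3, 4.5]
finger_gap: 0.1
grasp_force: 2.8
```

```bash
python3 -c "
from press import *
from lidfit import corners
st('bl',14.4,3,3);corners(10,-2,np.radians([1,-1,0]),v=1)"
```

```text
tip in mould [42.  55.9 17.2] F [0.  0.6 5.1] clk 20.43
clk 20.43 pos [528.2 254.5 150. ] F [-2.6  0.3  4.5] gap 0.1 grip 2.8
dpos [-0.2 -0.9 -3.4] drot [-0.1   0.23 -0.06]
scene fl [444.3 266.1] [444.3 266.1] 0
scene fr [407.6 249.6] [407.4 249.1] 30
scene bl [438.4 276.8] [438.4 276.8] 6
scene br [399.4 258.8] [399.3 258.8] 35
top fl [182.  215.8] [181.9 216.2] 59
top fr [220.8 211.5] [220.8 211.5] 12
top bl [174.3 190.7] [174.3 190.7] 0
top br [214.5 186.1] [214.5 186.1] 0
lid [-1.5 -0.3 11.5] rot [ 1.66 -0.01  0.51] n 3 res [ 0.  0.  0. -0.  0. -0.]
pin-underside z {'fl': np.float64(13.0), 'fr': np.float64(10.0), 'bl': np.float64(13.1), 'br': np.float64(10.0)}
```

Request:
jog_arm --plan '[[[0,0,0,0.5,0,-0.9,-1],[0,0,0,0.5,0,-0.9,-1],[0,0,0,0.5,0,-0.9,-1],[0,0,0,0,0,0,-1]]]'

```text
clock: 21.02
position: [529.7, 254.8, 147.4]
eef_rot: [1.831, 2.035, 0.552]
ft_force: [-3.1, 1.3, 5.2]
finger_gap: -0.3
grasp_force: 3.1
```

Request:
jog_arm --plan '[[[0,0,0,-10,-1,17.3,-1],[0,0,0,-21,-2.2,36,-1],[0,0,0,0,0,0,-1]]]'

```text
clock: 21.4
position: [498.9, 251.7, 203.0]
eef_rot: [1.829, 2.033, 0.556]
ft_force: [0.5, -0.2, -0.4]
finger_gap: -0.3
grasp_force: 0.0
```

```bash
python3 -c "
from press import *
from lidfit import corners
st('fl',70,-3,3);corners(8.5,-2,v=1)"
```

```text
tip in mould [43.1 56.2 77.9] F [ 0.2 -0.2 -0.6] clk 21.4
clk 21.4 pos [498.9 251.7 203. ] F [ 0.5 -0.2 -0.4] gap -0.3 grip 0.0
dpos [-67.4  -8.2 -48.3] drot [-0.2   0.44 -0.09]
scene fl [444.1 266.7] [444.  266.8] 34
scene fr [407.6 249.6] [407.8 249.8] 30
scene bl [438.  277.9] [437.8 278. ] 41
scene br [399.3 259.2] [399.1 259.4] 37
top fl [182.1 215.4] [182.2 215.6] 58
top fr [220.7 211.4] [220.  212.6] 35
top bl [174.6 190.1] [174.8 190.4] 63
top br [214.5 185.9] [213.4 184.7] 40
lid [-2.3  0.2  8.1] rot [-0.21  0.42  0.22] n 8 res [ 0.2 -0.  -0.2 -0.2  0.2  0.2  0.3  0.  -0.1 -0.   0.7 -1.2 -0.1 -0.2
  1.   1.2]
pin-underside z {'fl': np.float64(8.1), 'fr': np.float64(8.5), 'bl': np.float64(7.6), 'br': np.float64(8.0)}
```

All four corners are level at about 7 mm in. For the second pass, the first corner is fl, fully home, stopping on force.

Request:
jog_arm --plan '[[[-0.1,0.2,0,-35.7,-4.2,-20.7,-1],[-0.1,0.2,0,-35.7,-4.2,-20.8,-1],[0,0,0,15,1.5,-26,-1],[0,0,0,10,1,-17,-1],[0,0,0,0,0,0,-1]]]'

```text
clock: 22.12
position: [450.4, 243.9, 111.4]
eef_rot: [1.837, 2.042, 0.531]
ft_force: [0.8, -0.2, 0.9]
finger_gap: -0.0
grasp_force: 0.0
```

```bash
python3 -c "
from press import *
st('fl',16,-3,3)"
```

```text
tip in mould [-45.5  53.4  23.1] F [ 1.1 -0.3  0.4] clk 22.12
clk 22.12 pos [450.4 243.9 111.4] F [ 0.8 -0.2  0.9] gap -0.0 grip 0.0
dpos [ 7.9  2.4 -3.5] drot [ 0.33 -0.61 -0.  ]
```

Request:
jog_arm --plan '[[[0.3,-0.5,0,7.9,2.2,-3.5,-1],[0,0,0,0.8,0.1,-1.3,-1],[0,0,0,0.8,0.1,-1.3,-1],[0,0,0,0.8,0.1,-1.3,-1],[0,0,0,0,0,0,-1]]]'

```text
clock: 22.75
position: [462.1, 247.6, 107.8]
eef_rot: [1.831, 2.034, 0.553]
ft_force: [-0.2, -0.3, 0.5]
finger_gap: -0.2
grasp_force: 0.2
```

Request:
jog_arm --plan '[[[0,0,0,0.5,0,-0.9,-1],[0,0,0,0.5,0,-0.9,-1],[0,0,0,0.5,0,-0.9,-1],[0,0,0,0,0,0,-1]]]'

```text
clock: 23.25
position: [463.4, 247.9, 105.8]
eef_rot: [1.832, 2.034, 0.553]
ft_force: [-8.3, -0.6, 8.7]
finger_gap: -0.1
grasp_force: 5.9
```

```bash
python3 -c "
from press import *
from lidfit import corners
st('fl',7.4,-3,3);corners(8,-2,np.radians([-1.5,-2,0]),v=1)"
```

```text
tip in mould [-36.5  56.2  11.5] F [-2.9  0.3 11.7] clk 23.25
clk 23.25 pos [463.4 247.9 105.8] F [-8.3 -0.6  8.7] gap -0.1 grip 5.9
dpos [-0.8 -1.2 -5.3] drot [-0.18  0.23 -0.04]
scene fl [443.8 267.7] [443.8 267.7] 12
scene fr [407.7 249.7] [407.7 249.7] 29
scene bl [438.  278.1] [438. 278.] 39
scene br [399.7 258.5] [399.5 258.5] 33
top fl [182.4 215. ] [182.4 215. ] 0
top fr [220.7 211.5] [220.7 211.5] 5
top bl [174.6 190.1] [174.6 190.5] 63
top br [214.3 186.3] [214.2 186.6] 64
lid [-2.5 -0.   8. ] rot [-1.32 -2.04  0.01] n 5 res [-0.  -0.   0.1 -0.   0.2  0.   0.1 -0.1  0.1 -0.1]
pin-underside z {'fl': np.float64(5.5), 'fr': np.float64(7.9), 'bl': np.float64(8.1), 'br': np.float64(10.5)}
```

Request:
jog_arm --plan '[[[0,0,0,0.5,0,-0.9,-1],[0,0,0,0.5,0,-0.9,-1],[0,0,0,0,0,0,-1]]]'

```text
clock: 23.72
position: [464.3, 248.1, 104.1]
eef_rot: [1.832, 2.034, 0.553]
ft_force: [-10.7, 0.2, 9.0]
finger_gap: 0.1
grasp_force: 6.9
```

Request:
jog_arm --plan '[[[0,0,0,0.5,0,-0.9,-1],[0,0,0,0.5,0,-0.9,-1],[0,0,0,0,0,0,-1]]]'

```text
clock: 24.1
position: [465.0, 248.2, 103.5]
eef_rot: [1.833, 2.034, 0.552]
ft_force: [-25.3, -2.7, 24.9]
finger_gap: -0.2
grasp_force: 17.2
```

```bash
python3 -c "
from press import *
from lidfit import corners
st('fl',7.4,-3,3);corners(8,-2,np.radians([-3,-4,0]),v=1)"
```

```text
tip in mould [-36.2  56.3   8.7] F [-9.6 -0.  34.3] clk 24.1
clk 24.1 pos [465.  248.2 103.5] F [-25.3  -2.7  24.9] gap -0.2 grip 17.2
dpos [-2.4 -1.5 -3. ] drot [-0.18  0.19  0.  ]
scene fl [443.4 268.6] [443.4 268.6] 7
scene fr [407.8 249.7] [407.7 249.7] 28
scene bl [438.1 278.1] [437.8 278.5] 36
scene br [400.2 257.6] [400.  258.2] 33
top fl [182.7 214.6] [182.7 214.6] 0
top fr [220.7 211.6] [220.7 211.6] 10
top bl [174.6 190.2] [174.8 190.2] 60
top br [214.  186.9] [214.  186.6] 63
lid [-2.5 -0.1  7.2] rot [-2.89 -2.65  0.29] n 5 res [-0.  -0.   0.1  0.   0.  -0.   0.  -0.1  0.1  0. ]
pin-underside z {'fl': np.float64(2.9), 'fr': np.float64(8.2), 'bl': np.float64(6.3), 'br': np.float64(11.6)}
```

fl bottomed: force rose sharply to 34 N with the underside about 1.5 mm from the rim at that pin, because the lid corner touches the rim. Now br.

Request:
jog_arm --plan '[[[0,0,0,-10,-1,17.3,-1],[0,0,0,-22,-2.2,38,-1],[0,0,0,25.7,-34.5,12.7,-1],[0,0,0,25.7,-34.5,12.7,-1],[0,0,0,25.7,-34.5,12.7,-1]]]'

```text
clock: 24.82
position: [511.1, 140.0, 195.5]
eef_rot: [1.83, 2.035, 0.553]
ft_force: [0.6, 0.8, -0.4]
finger_gap: 0.0
grasp_force: 0.0
```

Request:
jog_arm --plan '[[[0,0,0,12,1.2,-20.8,-1],[0,0,0,8.4,0.9,-14.7,-1],[0,0,0,0,0,0,-1]]]'

```text
clock: 25.2
position: [530.3, 142.5, 157.4]
eef_rot: [1.834, 2.036, 0.548]
ft_force: [-0.8, 0.4, -1.5]
finger_gap: 0.2
grasp_force: 0.0
```

```bash
python3 -c "
from press import *
from lidfit import corners
st('br',23,3,-3);corners(7.5,-2,np.radians([-3,-3,0]),v=1)"
```

```text
tip in mould [ 37.4 -55.7  28.4] F [-1.4  0.5 -1. ] clk 25.2
clk 25.2 pos [530.3 142.5 157.4] F [-0.8  0.4 -1.5] gap 0.2 grip 0.0
dpos [ 4.9  1.3 -3.4] drot [-0.11  0.04 -0.02]
scene fl [443.5 268.5] [443.5 268.4] 32
scene fr [407.8 249.7] [407.8 249.7] 31
scene bl [437.9 278.5] [437.8 278.5] 35
scene br [400. 258.] [400.4 258. ] 34
top fl [182.7 214.6] [182.7 214.6] 0
top fr [220.6 211.6] [221.4 211.6] 46
top bl [174.7 190. ] [174.7 190.2] 52
top br [214.  186.7] [214.  186.7] 2
lid [-2.6 -0.1  7.3] rot [-3.06 -3.22  0.26] n 6 res [-0.1  0.1 -0.1 -0.1  0.2 -0.  -0.3  0.  -0.6  0.   0.1  0.1]
pin-underside z {'fl': np.float64(2.4), 'fr': np.float64(8.0), 'bl': np.float64(6.6), 'br': np.float64(12.2)}
```

Request:
jog_arm --plan '[[[0,0,0,4.9,1,-3.4,-1],[0,0,0,1,0.1,-1.7,-1],[0,0,0,1,0.1,-1.7,-1],[0,0,0,1,0.1,-1.7,-1],[0,0,0,1,0.1,-1.7,-1]]]'

```text
clock: 25.92
position: [540.0, 144.4, 148.9]
eef_rot: [1.831, 2.035, 0.552]
ft_force: [0.2, -0.6, 0.5]
finger_gap: 0.3
grasp_force: 0.0
```

Request:
jog_arm --plan '[[[0,0,0,0.5,0,-0.9,-1],[0,0,0,0.5,0,-0.9,-1],[0,0,0,0.5,0,-0.9,-1],[0,0,0,0,0,0,-1]]]'

```text
clock: 26.42
position: [541.3, 144.3, 146.6]
eef_rot: [1.831, 2.035, 0.552]
ft_force: [-4.3, -0.7, 4.3]
finger_gap: -0.2
grasp_force: 2.9
```

```bash
python3 -c "
from press import *
st('br',8.7,3,-3)"
```

```text
tip in mould [ 41.7 -55.   13.5] F [-1.6 -0.2  5.9] clk 26.43
clk 26.43 pos [541.3 144.3 146.6] F [-4.3 -0.7  4.3] gap -0.2 grip 2.9
dpos [ 1.   0.2 -5. ] drot [-0.14  0.21 -0.05]
```

Request:
jog_arm --plan '[[[0,0,0,0.4,0,-0.9,-1],[0,0,0,0.4,0,-0.9,-1],[0,0,0,0.4,0,-0.9,-1],[0,0,0,0,0,0,-1]]]'

```text
clock: 26.92
position: [542.9, 144.3, 144.5]
eef_rot: [1.831, 2.034, 0.552]
ft_force: [-6.4, -1.0, 5.4]
finger_gap: 0.1
grasp_force: 4.4
```

Request:
jog_arm --plan '[[[0,0,0,0.4,0,-0.9,-1],[0,0,0,0,0,0,-1]]]'

```text
clock: 27.18
position: [543.4, 144.3, 143.8]
eef_rot: [1.831, 2.034, 0.553]
ft_force: [-5.8, -1.8, 6.8]
finger_gap: 0.1
grasp_force: 4.6
```

```bash
python3 -c "
from press import *
from lidfit import corners
st('br',8.7,3,-3);corners(7,-2,np.radians([2.5,3,0]),v=1)"
```

```text
tip in mould [ 42.1 -55.3  10.1] F [-1.7 -1.2  8.9] clk 27.18
clk 27.18 pos [543.4 144.3 143.8] F [-5.8 -1.8  6.8] gap 0.1 grip 4.6
dpos [-1.1  0.2 -2.2] drot [-0.14  0.29 -0.05]
scene fl [444.3 265.9] [444.2 265.8] 37
scene fr [407.2 250.2] [408.6 250.4] 21
scene bl [437.6 278.3] [437.7 278.4] 44
scene br [398.4 261.1] [398.4 261.1] 14
top fl [181.9 215.7] [181.9 215.7] 0
top fr [221. 211.] [222.  211.6] 43
top bl [174.8 189.8] [174.9 190. ] 59
top br [215.1 184.9] [215.1 184.9] 0
lid [-3.9  0.3  5.8] rot [ 3.02  3.59 -0.38] n 5 res [ 0.4  0.1 -1.1 -0.1 -0.1 -0.  -1.  -0.1  0.2  0.1]
pin-underside z {'fl': np.float64(10.9), 'fr': np.float64(5.4), 'bl': np.float64(6.3), 'br': np.float64(0.8)}
```

Request:
jog_arm --plan '[[[0,0,0,0.4,0,-0.9,-1],[0,0,0,0,0,0,-1]]]'

```text
clock: 27.52
position: [543.9, 144.3, 143.1]
eef_rot: [1.83, 2.034, 0.553]
ft_force: [-6.4, -1.8, 7.6]
finger_gap: -0.1
grasp_force: 4.8
```

Request:
jog_arm --plan '[[[0,0,0,0.4,0,-0.7,-1],[0,0,0,0,0,0,-1]]]'

```text
clock: 27.78
position: [544.3, 144.3, 142.7]
eef_rot: [1.83, 2.034, 0.553]
ft_force: [-10.0, -2.5, 10.5]
finger_gap: 0.2
grasp_force: 7.0
```

Force is beginning to rise. One more small push, then lift and measure.

Request:
jog_arm --plan '[[[0,0,0,0.4,0,-0.7,-1],[0,0,0,0,0,0,-1]]]'

```text
clock: 28.02
position: [544.5, 144.3, 142.6]
eef_rot: [1.831, 2.034, 0.552]
ft_force: [-16.1, -3.3, 16.6]
finger_gap: -0.1
grasp_force: 11.1
```

Request:
jog_arm --plan '[[[0,0,0,0.2,0,-0.4,-1],[0,0,0,0,0,0,-1]]]'

```text
clock: 28.28
position: [544.5, 144.3, 142.5]
eef_rot: [1.831, 2.034, 0.552]
ft_force: [-20.5, -4.1, 21.0]
finger_gap: 0.0
grasp_force: 13.5
```

Request:
jog_arm --plan '[[[0,0,0,-10,-1,17.3,-1],[0,0,0,-18,-1.8,31,-1],[0,0,0,0,0,0,-1]]]'

```text
clock: 28.65
position: [517.6, 141.8, 191.5]
eef_rot: [1.828, 2.031, 0.558]
ft_force: [1.2, 1.0, 0.7]
finger_gap: -0.2
grasp_force: 0.0
```

```bash
python3 -c "
from press import *
from lidfit import corners
st('fr',40,-3,-3);corners(7,-2,np.radians([0,0,0]),v=1)"
```

```text
tip in mould [ 43.6 -55.   64.4] F [ 1.5  0.9 -0.1] clk 28.65
clk 28.65 pos [517.6 141.8 191.5] F [1.2 1.  0.7] gap -0.2 grip 0.0
dpos [-59.7  -6.2 -62.8] drot [-0.22  0.59 -0.06]
scene fl [443.9 267.2] [443.5 267.4] 33
scene fr [407.4 250.1] [407.6 249.3] 35
scene bl [437.7 278.4] [437.8 278.5] 37
scene br [399.1 259.7] [399.4 259.2] 36
top fl [182.3 215.2] [182.3 215.2] 0
top fr [220.9 211.2] [220.7 211.5] 59
top bl [174.8 189.9] [174.8 190.1] 53
top br [214.7 185.7] [214.8 185.8] 59
lid [-2.4 -0.4  7.4] rot [-1.51 -0.05  0.43] n 7 res [ 0.2 -0.1 -0.   0.1 -0.1  0.1 -0.  -0.1  0.1  0.   0.1 -0.1 -0.4  0.1]
pin-underside z {'fl': np.float64(6.0), 'fr': np.float64(8.8), 'bl': np.float64(6.1), 'br': np.float64(8.8)}
```

br has bottomed on the rim too. Now the last pair, fr first.

Request:
jog_arm --plan '[[[-0.1,0.2,0,-36,-3.8,-21,-1],[-0.1,0.2,0,-34.5,-3.6,-20,-1],[0,0,0,12,1.2,-20.8,-1],[0,0,0,8.4,0.9,-14.6,-1],[0,0,0,0,0,0,-1]]]'

```text
clock: 29.38
position: [465.0, 135.8, 108.7]
eef_rot: [1.837, 2.042, 0.536]
ft_force: [-0.5, 0.3, -0.9]
finger_gap: 0.1
grasp_force: 0.0
```

```bash
python3 -c "
from press import *
st('fr',15,-3,-3)"
```

```text
tip in mould [-44.  -55.6  19.2] F [-0.9  0.3 -0.5] clk 29.38
clk 29.38 pos [465.  135.8 108.7] F [-0.5  0.3 -0.9] gap 0.1 grip 0.0
dpos [ 5.3  1.1 -1.7] drot [ 0.11 -0.5  -0.03]
```

Request:
jog_arm --plan '[[[0.1,-0.4,0,5.3,1,-1.7,-1],[0,0,0,0.9,0.1,-1.7,-1],[0,0,0,0.5,0,-0.9,-1],[0,0,0,0.5,0,-0.9,-1],[0,0,0,0,0,0,-1]]]'

```text
clock: 30.0
position: [473.8, 137.3, 107.3]
eef_rot: [1.83, 2.034, 0.551]
ft_force: [-3.3, -0.8, 4.0]
finger_gap: 0.1
grasp_force: 2.7
```

Request:
jog_arm --plan '[[[0,0,0,0.5,0,-0.9,-1],[0,0,0,0.5,0,-0.9,-1],[0,0,0,0,0,0,-1]]]'

```text
clock: 30.38
position: [474.8, 137.3, 105.5]
eef_rot: [1.83, 2.034, 0.551]
ft_force: [-3.8, -1.7, 5.1]
finger_gap: 0.2
grasp_force: 3.2
```

```bash
python3 -c "
from press import *
from lidfit import corners
st('fr',7.4,-3,-3);corners(4,-2,np.radians([1,-1.4,0]),v=1)"
```

```text
tip in mould [-36.7 -55.1  11.4] F [-0.8 -1.3  6.4] clk 30.38
clk 30.38 pos [474.8 137.3 105.5] F [-3.8 -1.7  5.1] gap 0.2 grip 3.2
dpos [-0.7  0.  -5. ] drot [-0.05  0.28 -0.05]
scene fl [443.5 268.1] [443.7 267.2] 34
scene fr [406.8 251.5] [406.8 251.5] 14
scene bl [437.5 278.7] [437.6 278.4] 40
scene br [398.7 260.6] [398.9 260.4] 37
top fl [182.7 214.7] [182.4 215.3] 49
top fr [221.3 210.4] [221.3 210.4] 0
top bl [175.  189.8] [174.9 190.1] 63
top br [215.  185.3] [214.8 185.5] 65
lid [-2.5  0.   5.7] rot [ 0.83 -0.07  0.21] n 6 res [ 0.1  0.   0.1  0.  -0.  -0.   0.1 -0.   0.  -0.   0.1 -0. ]
pin-underside z {'fl': np.float64(6.4), 'fr': np.float64(4.9), 'bl': np.float64(6.5), 'br': np.float64(5.0)}
```

Request:
jog_arm --plan '[[[0,0,0,0.5,0,-0.9,-1],[0,0,0,0.4,0,-0.9,-1],[0,0,0,0.4,0,-0.9,-1],[0,0,0,0,0,0,-1]]]'

```text
clock: 30.98
position: [476.3, 137.3, 103.0]
eef_rot: [1.829, 2.034, 0.551]
ft_force: [-4.4, -2.6, 5.4]
finger_gap: 0.1
grasp_force: 3.6
```

Request:
jog_arm --plan '[[[0,0,0,0.4,0,-0.6,-1],[0,0,0,0,0,0,-1]]]'

```text
clock: 31.22
position: [476.6, 137.3, 102.6]
eef_rot: [1.83, 2.034, 0.55]
ft_force: [-7.5, -2.6, 9.5]
finger_gap: 0.1
grasp_force: 6.4
```

```bash
python3 -c "
from press import *
from lidfit import corners
st('fr',7.4,-3,-3);corners(4,-2,np.radians([1.5,-1.,0]),v=1)"
```

```text
tip in mould [-36.7 -55.3   8.1] F [-2.  -1.8 12.1] clk 31.23
clk 31.23 pos [476.6 137.3 102.6] F [-7.5 -2.6  9.5] gap 0.1 grip 6.4
dpos [-2.5  0.  -2.2] drot [-0.04  0.27 -0.05]
scene fl [443.5 267.9] [443.6 267.3] 32
scene fr [406.8 251.6] [408.4 251.6] 17
scene bl [437.5 278.6] [437.5 278.4] 40
scene br [398.6 260.9] [398.4 261.1] 34
top fl [182.6 214.8] [182.6 215.2] 47
top fr [221.3 210.4] [221.3 210.4] 0
top bl [175.  189.8] [175.  190.1] 63
top br [215.1 185.1] [215.1 185.1] 65
lid [-2.5 -0.   4.1] rot [ 2.33 -0.44  0.1 ] n 6 res [ 0.1  0.   0.1 -0.   0.1 -0.   0.1 -0.   0.1 -0.1  0.1 -0.1]
pin-underside z {'fl': np.float64(6.0), 'fr': np.float64(1.7), 'bl': np.float64(6.5), 'br': np.float64(2.3)}
```

Request:
jog_arm --plan '[[[0,0,0,0.4,0,-0.6,-1],[0,0,0,0.1,0,-0.2,-1],[0,0,0,-10,-1,17.3,-1],[0,0,0,-24,-2.5,42,-1],[0,0,0,18.3,38.8,12.8,-1]]]'

```text
clock: 31.95
position: [462.0, 172.1, 180.7]
eef_rot: [1.826, 2.021, 0.567]
ft_force: [1.0, -0.3, 0.3]
finger_gap: -0.1
grasp_force: 0.0
```

Request:
jog_arm --plan '[[[0,0,0,18.3,38.8,12.8,-1],[0,0,0,18.3,38.8,12.8,-1],[0,0,0,12,1.2,-20.8,-1],[0,0,0,12,1.2,-20.8,-1],[0,0,0,0,0,0,-1]]]'

```text
clock: 32.58
position: [520.7, 252.2, 154.2]
eef_rot: [1.832, 2.037, 0.545]
ft_force: [-0.8, -0.6, 0.5]
finger_gap: -0.3
grasp_force: 0.0
```

```bash
python3 -c "
from press import *
from lidfit import corners
st('bl',15,2,3);corners(4,-2,np.radians([2,-.5,0]),v=1)"
```

```text
tip in mould [37.4 54.3 24.8] F [-0.5 -0.5  0.8] clk 32.58
clk 32.58 pos [520.7 252.2 154.2] F [-0.8 -0.6  0.5] gap -0.3 grip 0.0
dpos [ 6.2  1.3 -7.7] drot [ 0.05 -0.01 -0.04]
scene fl [443.6 267.6] [443.6 267.6] 8
scene fr [406.7 251.6] [406.6 251.4] 28
scene bl [437.5 278.6] [437.7 278.3] 40
scene br [398.5 261.1] [398.3 261. ] 33
top fl [182.6 214.9] [182.8 215.3] 59
top fr [221.3 210.3] [221.3 210.3] 0
top bl [175.  189.8] [175.1 187.7] 15
top br [215.1 185. ] [213.7 185.8] 18
lid [-2.5 -0.3  4.4] rot [ 2.33 -0.3   0.34] n 4 res [-0.  -0.  -0.1 -0.1  0.2  0.1  0.  -0. ]
pin-underside z {'fl': np.float64(6.3), 'fr': np.float64(2.1), 'bl': np.float64(6.7), 'br': np.float64(2.5)}
```

Request:
jog_arm --plan '[[[0,0,0,6,1,-7.2,-1],[0,0,0,0.9,0.1,-1.7,-1],[0,0,0,0.5,0,-0.9,-1],[0,0,0,0.5,0,-0.9,-1],[0,0,0,0,0,0,-1]]]'

```text
clock: 33.3
position: [529.6, 253.7, 146.3]
eef_rot: [1.83, 2.034, 0.55]
ft_force: [-0.6, 1.0, 0.0]
finger_gap: 0.1
grasp_force: 0.0
```

Request:
jog_arm --plan '[[[0,0,0,0.5,0,-0.9,-1],[0,0,0,0.5,0,-0.9,-1],[0,0,0,0,0,0,-1]]]'

```text
clock: 33.67
position: [530.6, 253.9, 144.9]
eef_rot: [1.83, 2.034, 0.551]
ft_force: [-6.0, 0.4, 4.5]
finger_gap: 0.1
grasp_force: 3.3
```

```bash
python3 -c "
from press import *
st('bl',7.4,2,3)"
```

```text
tip in mould [41.5 55.1 11.7] F [-2.9  1.1  6.8] clk 33.67
clk 33.67 pos [530.6 253.9 144.9] F [-6.   0.4  4.5] gap 0.1 grip 3.3
dpos [ 0.  -0.1 -4.9] drot [-0.07  0.25 -0.06]
```

Request:
jog_arm --plan '[[[0,0,0,0.4,0,-0.9,-1],[0,0,0,0.4,0,-0.9,-1],[0,0,0,0.4,0,-0.9,-1],[0,0,0,0,0,0,-1]]]'

```text
clock: 34.17
position: [531.9, 254.3, 142.3]
eef_rot: [1.83, 2.034, 0.552]
ft_force: [-4.4, 0.6, 5.6]
finger_gap: 0.1
grasp_force: 3.2
```

Request:
jog_arm --plan '[[[0,0,0,0.4,0,-0.9,-1],[0,0,0,0,0,0,-1]]]'

```text
clock: 34.42
position: [532.4, 254.4, 141.7]
eef_rot: [1.83, 2.034, 0.553]
ft_force: [-6.1, 1.2, 5.9]
finger_gap: 0.1
grasp_force: 4.0
```

Request:
jog_arm --plan '[[[0,0,0,0.2,0,-0.4,-1],[0,0,0,0,0,0,-1]]]'

```text
clock: 34.67
position: [532.6, 254.4, 141.5]
eef_rot: [1.83, 2.034, 0.552]
ft_force: [-6.6, 1.5, 7.4]
finger_gap: -0.5
grasp_force: 5.1
```

```bash
python3 -c "
from press import *
from lidfit import corners
st('bl',7.4,2,3);corners(2,-2,v=1)"
```

```text
tip in mould [41.6 55.4  7.7] F [-1.9  2.2  9.6] clk 34.67
clk 34.67 pos [532.6 254.4 141.5] F [-6.6  1.5  7.4] gap -0.5 grip 5.1
dpos [-1.9 -0.5 -1.5] drot [-0.12  0.3  -0.06]
scene fl [443.2 268.8] [443.2 268.8] 0
scene fr [406.8 251.6] [407. 251.] 29
scene bl [437. 280.] [437. 280.] 10
scene br [398.5 261.3] [398.6 261.3] 35
top fl [182.8 214.3] [182.9 214.6] 57
top fr [221.2 210.3] [221.2 210.3] 11
top bl [175.4 189.1] [175.4 189.1] 1
top br [215.1 184.9] [215.1 184.9] 0
lid [-2.4  0.   2.6] rot [-0.64  1.37  0.44] n 3 res [-0.  0.  0. -0. -0.  0.]
pin-underside z {'fl': np.float64(2.9), 'fr': np.float64(4.1), 'bl': np.float64(1.1), 'br': np.float64(2.3)}
```

Request:
jog_arm --plan '[[[0,0,0,0.3,0,-0.6,-1],[0,0,0,0,0,0,-1]]]'

```text
clock: 35.02
position: [532.7, 254.4, 141.4]
eef_rot: [1.831, 2.034, 0.552]
ft_force: [-12.4, -0.1, 12.2]
finger_gap: 0.2
grasp_force: 8.7
```

Request:
jog_arm --plan '[[[0,0,0,0.3,0,-0.5,-1],[0,0,0,0,0,0,-1]]]'

```text
clock: 35.28
position: [532.7, 254.4, 141.4]
eef_rot: [1.831, 2.034, 0.551]
ft_force: [-18.4, -1.8, 16.4]
finger_gap: 0.0
grasp_force: 12.0
```

Request:
jog_arm --plan '[[[0,0,0,-10,-1,17.3,-1],[0,0,0,-24,-2.4,42,-1],[0,0,0,0,0,0,-1]]]'

```text
clock: 35.65
position: [500.0, 251.2, 203.0]
eef_rot: [1.827, 2.031, 0.56]
ft_force: [0.0, 0.3, 0.3]
finger_gap: 0.5
grasp_force: 0.0
```

```bash
python3 -c "
from press import *
from lidfit import corners
st('fr',70,-3,-3);corners(2,-2,v=1)"
```

```text
tip in mould [44.2 55.6 77.3] F [0.2 0.3 0.2] clk 35.65
clk 35.65 pos [500.  251.2 203. ] F [0.  0.3 0.3] gap 0.5 grip 0.0
dpos [ -57.1 -117.1  -48.3] drot [-0.23  0.65 -0.1 ]
scene fl [443.2 268.8] [443.4 268.5] 35
scene fr [406.8 251.6] [406.8 251.2] 32
scene bl [437. 280.] [436.9 279.9] 41
scene br [398.5 261.3] [398.7 261.4] 36
top fl [182.8 214.3] [182.9 214.7] 57
top fr [221.2 210.3] [220.6 211.2] 46
top bl [175.4 189.1] [175.4 189.5] 62
top br [215.1 184.9] [214.6 184.6] 54
lid [-2.4  0.1  2.6] rot [-0.4   0.8   0.49] n 8 res [-0.  -0.1  0.2 -0.   0.3  0.2  0.  -0.1 -0.   0.   0.5 -0.7 -0.1 -0.1
  0.3  0.3]
pin-underside z {'fl': np.float64(2.7), 'fr': np.float64(3.5), 'bl': np.float64(1.7), 'br': np.float64(2.4)}
```

The lid is nearly down; fl and br are still about 1.2 mm proud, as the geometry forces. I'll do a seating press on fl and br, then fr and bl.

Request:
jog_arm --plan '[[[-0.1,0.2,0,-36,-3.8,-21,-1],[-0.1,0.3,0,-34.5,-3.6,-20,-1],[0,0,0,15,1.5,-26,-1],[0,0,0,13,1.4,-23,-1],[0,0,0,0,0,0,-1]]]'

```text
clock: 36.38
position: [454.8, 244.5, 104.2]
eef_rot: [1.837, 2.043, 0.529]
ft_force: [-0.0, 0.5, -0.1]
finger_gap: 0.2
grasp_force: 0.0
```

```bash
python3 -c "
from press import *
st('fl',9,-2,3)"
```

```text
tip in mould [-45.3  53.4  14.7] F [-0.   0.5 -0.1] clk 36.38
clk 36.38 pos [454.8 244.5 104.2] F [-0.   0.5 -0.1] gap 0.2 grip 0.0
dpos [ 7.8  2.3 -1.9] drot [ 0.37 -0.67  0.  ]
```

Request:
jog_arm --plan '[[[0.3,-0.6,0,6.5,1.5,-1.5,-1],[0,0,0,0.5,0,-0.9,-1],[0,0,0,0.4,0,-0.8,-1],[0,0,0,0,0,0,-1]]]'

```text
clock: 36.88
position: [463.9, 247.4, 105.8]
eef_rot: [1.83, 2.033, 0.554]
ft_force: [-0.5, 0.9, 0.2]
finger_gap: 0.0
grasp_force: 0.0
```

```bash
python3 -c "
from press import *
st('fl',7,-2,3)"
```

```text
tip in mould [-35.9  55.6  11.3] F [-0.3  0.9  0.4] clk 36.88
clk 36.88 pos [463.9 247.4 105.8] F [-0.5  0.9  0.2] gap 0.0 grip 0.0
dpos [-0.3 -0.6 -5.2] drot [-0.17  0.37 -0.05]
```

Request:
jog_arm --plan '[[[0,0,0,0.5,0,-1.3,-1],[0,0,0,0.4,0,-1.1,-1],[0,0,0,0.3,0,-0.8,-1],[0,0,0,0,0,0,-1]]]'

```text
clock: 37.38
position: [465.1, 247.5, 102.6]
eef_rot: [1.83, 2.033, 0.554]
ft_force: [-3.6, -1.1, 5.0]
finger_gap: -0.1
grasp_force: 3.1
```

Request:
jog_arm --plan '[[[0,0,0,0.3,0,-0.7,-1],[0,0,0,0,0,0,-1]]]'

```text
clock: 37.62
position: [465.3, 247.5, 102.3]
eef_rot: [1.831, 2.033, 0.553]
ft_force: [-8.6, -2.4, 10.4]
finger_gap: -0.1
grasp_force: 6.7
```

```bash
python3 -c "
from press import *
st('fl',7,-2,3)"
```

```text
tip in mould [-36.6  55.5   7.6] F [-2.4 -1.5 13.5] clk 37.62
clk 37.62 pos [465.3 247.5 102.3] F [-8.6 -2.4 10.4] gap -0.1 grip 6.7
dpos [-1.6 -0.7 -1.6] drot [-0.15  0.33 -0.03]
```

Request:
jog_arm --plan '[[[0,0,0,0.4,0,-0.7,-1],[0,0,0,0,0,0,-1]]]'

```text
clock: 37.88
position: [465.4, 247.5, 102.2]
eef_rot: [1.831, 2.033, 0.552]
ft_force: [-18.7, -3.5, 18.4]
finger_gap: -0.3
grasp_force: 13.0
```

Request:
jog_arm --plan '[[[0,0,0,0.3,0,-0.5,-1],[0,0,0,0,0,0,-1]]]'

```text
clock: 38.12
position: [465.5, 247.6, 102.2]
eef_rot: [1.832, 2.033, 0.551]
ft_force: [-25.0, -5.4, 25.1]
finger_gap: 0.1
grasp_force: 17.6
```

Request:
jog_arm --plan '[[[0,0,0,-10,-1,17.3,-1],[0,0,0,-23,-2.3,40,-1],[0,0,0,25.7,-34.5,12.7,-1],[0,0,0,25.7,-34.5,12.7,-1],[0,0,0,25.7,-34.5,12.7,-1]]]'

```text
clock: 38.75
position: [510.7, 139.6, 196.2]
eef_rot: [1.829, 2.034, 0.554]
ft_force: [0.6, 0.8, -0.5]
finger_gap: 0.0
grasp_force: 0.0
```

Request:
jog_arm --plan '[[[0,0,0,15,1.5,-26,-1],[0,0,0,12,1.2,-21,-1],[0,0,0,0,0,0,-1]]]'

```text
clock: 39.12
position: [536.1, 142.7, 146.0]
eef_rot: [1.833, 2.036, 0.548]
ft_force: [0.1, -0.4, 0.0]
finger_gap: -0.0
grasp_force: 0.0
```

```bash
python3 -c "
from press import *
st('br',9,2,-3)"
```

```text
tip in mould [ 36.7 -56.1  15.7] F [ 0.1 -0.4 -0. ] clk 39.12
clk 39.12 pos [536.1 142.7 146. ] F [ 0.1 -0.4  0. ] gap -0.0 grip 0.0
dpos [ 5.2  1.7 -4.7] drot [-0.1   0.05 -0.01]
```

Request:
jog_arm --plan '[[[0,0,0,4,1,-3,-1],[0,0,0,0.5,0,-0.9,-1],[0,0,0,0,0,0,-1]]]'

```text
clock: 39.5
position: [541.8, 144.5, 145.6]
eef_rot: [1.829, 2.033, 0.555]
ft_force: [-0.2, 0.4, -0.4]
finger_gap: 0.2
grasp_force: 0.0
```

Request:
jog_arm --plan '[[[0,0,0,0.5,0,-0.9,-1],[0,0,0,0.5,0,-0.9,-1],[0,0,0,0,0,0,-1]]]'

```text
clock: 39.88
position: [542.6, 144.2, 142.9]
eef_rot: [1.83, 2.033, 0.553]
ft_force: [0.3, -0.7, -0.7]
finger_gap: 0.1
grasp_force: 0.0
```

```bash
python3 -c "
from press import *
st('br',7.3,2,-3)"
```

```text
tip in mould [ 40.9 -55.3   9.7] F [-0.1 -0.7 -0.8] clk 39.88
clk 39.88 pos [542.6 144.2 142.9] F [ 0.3 -0.7 -0.7] gap 0.1 grip 0.0
dpos [-0.4  0.3 -3. ] drot [-0.15  0.32 -0.05]
```

Request:
jog_arm --plan '[[[0,0,0,0.3,0,-0.9,-1],[0,0,0,0.3,0,-0.9,-1],[0,0,0,0,0,0,-1]]]'

```text
clock: 40.25
position: [543.3, 144.2, 141.5]
eef_rot: [1.83, 2.033, 0.553]
ft_force: [-3.6, -0.8, 3.2]
finger_gap: 0.1
grasp_force: 2.6
```

Request:
jog_arm --plan '[[[0,0,0,0.4,0,-0.7,-1],[0,0,0,0,0,0,-1]]]'

```text
clock: 40.5
position: [543.7, 144.2, 140.9]
eef_rot: [1.83, 2.033, 0.553]
ft_force: [-5.4, -1.1, 5.3]
finger_gap: -0.1
grasp_force: 3.9
```

Request:
jog_arm --plan '[[[0,0,0,0.3,0,-0.6,-1],[0,0,0,0,0,0,-1]]]'

```text
clock: 40.75
position: [543.8, 144.3, 140.9]
eef_rot: [1.83, 2.034, 0.553]
ft_force: [-11.5, -2.6, 11.2]
finger_gap: 0.3
grasp_force: 8.1
```

```bash
python3 -c "
from press import *
st('br',7.3,2,-3)"
```

```text
tip in mould [ 41.  -55.4   7.4] F [-4.5 -1.4 15.5] clk 40.75
clk 40.75 pos [543.8 144.3 140.9] F [-11.5  -2.6  11.2] gap 0.3 grip 8.1
dpos [-1.6  0.2 -1. ] drot [-0.13  0.3  -0.05]
```

Request:
jog_arm --plan '[[[0,0,0,0.4,0,-0.7,-1],[0,0,0,0.2,0,-0.4,-1],[0,0,0,0,0,0,-1]]]'

```text
clock: 41.12
position: [543.9, 144.3, 140.8]
eef_rot: [1.831, 2.035, 0.551]
ft_force: [-25.8, -4.2, 23.5]
finger_gap: 0.0
grasp_force: 16.4
```

Request:
jog_arm --plan '[[[0,0,0,-10,-1,17.3,-1],[0,0,0,-12,-1.2,21,-1],[0,0,0,-34,-3.6,-20,-1],[0,0,0,-34,-3.6,-20,-1],[0,0,0,0,0,0,-1]]]'

```text
clock: 41.75
position: [451.3, 134.4, 133.4]
eef_rot: [1.832, 2.037, 0.548]
ft_force: [0.2, -0.3, -0.1]
finger_gap: 0.1
grasp_force: 0.0
```

```bash
python3 -c "
from press import *
from lidfit import corners
st('fr',11,-2,-3);corners(1,-2)"
```

```text
tip in mould [-43.4 -55.5  47.4] F [ 0.1 -0.3 -0.2] clk 41.75
clk 41.75 pos [451.3 134.4 133.4] F [ 0.2 -0.3 -0.1] gap 0.1 grip 0.0
dpos [ 21.8   2.8 -29.3] drot [-0.09  0.05 -0.08]
lid [-2.7 -0.2  1.5] rot [-0.17  0.22  0.26] n 8 res 0.29
pin-underside z {'fl': np.float64(1.5), 'fr': np.float64(1.8), 'bl': np.float64(1.2), 'br': np.float64(1.5)}
```

The lid is flat at about 0.1 mm. Confirming presses on fr and bl follow.

Request:
jog_arm --plan '[[[0,0,0,12,1.4,-15,-1],[0,0,0,9,1.2,-13.5,-1],[0,0,0,0,0,0,-1]]]'

```text
clock: 42.22
position: [476.8, 137.5, 108.8]
eef_rot: [1.831, 2.033, 0.553]
ft_force: [-0.1, -0.6, 0.7]
finger_gap: 0.1
grasp_force: 0.0
```

Request:
jog_arm --plan '[[[0,0,0,0.4,0,-0.9,-1],[0,0,0,0.4,0,-0.9,-1],[0,0,0,0,0,0,-1]]]'

```text
clock: 42.6
position: [476.5, 137.5, 107.3]
eef_rot: [1.83, 2.033, 0.554]
ft_force: [0.0, 0.3, 0.7]
finger_gap: 0.5
grasp_force: 0.0
```

```bash
python3 -c "
from press import *
st('fr',7.3,-2,-3)"
```

```text
tip in mould [-34.3 -55.   12.1] F [0.4 0.3 0.6] clk 42.6
clk 42.6 pos [476.5 137.5 107.3] F [0.  0.3 0.7] gap 0.5 grip 0.0
dpos [-1.5 -0.1 -6.4] drot [-0.16  0.39 -0.05]
```

Request:
jog_arm --plan '[[[0,0,0,-1,0,-2.2,-1],[0,0,0,-0.5,0,-2.2,-1],[0,0,0,0.2,0,-0.9,-1],[0,0,0,0,0,0,-1]]]'

```text
clock: 43.1
position: [474.7, 137.4, 101.2]
eef_rot: [1.831, 2.034, 0.552]
ft_force: [-3.1, -0.5, 2.3]
finger_gap: 0.2
grasp_force: 1.8
```

Request:
jog_arm --plan '[[[0,0,0,0.4,0,-0.7,-1],[0,0,0,0.4,0,-0.7,-1],[0,0,0,0,0,0,-1]]]'

```text
clock: 43.48
position: [475.1, 137.4, 100.9]
eef_rot: [1.832, 2.035, 0.55]
ft_force: [-22.3, -3.2, 19.9]
finger_gap: -0.2
grasp_force: 14.4
```

Request:
jog_arm --plan '[[[0,0,0,0.3,0,-0.5,-1],[0,0,0,0,0,0,-1]]]'

```text
clock: 43.72
position: [475.2, 137.4, 100.9]
eef_rot: [1.832, 2.036, 0.549]
ft_force: [-30.1, -4.3, 27.9]
finger_gap: 0.5
grasp_force: 19.8
```

Request:
jog_arm --plan '[[[0,0,0,-10,-1,17.3,-1],[0,0,0,-24,-2.5,42,-1],[0,0,0,19,38.8,12.8,-1],[0,0,0,19,38.8,12.8,-1],[0,0,0,19,38.8,12.8,-1]]]'

```text
clock: 44.35
position: [499.8, 251.8, 198.6]
eef_rot: [1.829, 2.032, 0.556]
ft_force: [0.6, -0.5, 0.1]
finger_gap: -0.0
grasp_force: 0.0
```

Request:
jog_arm --plan '[[[0,0,0,14,1.4,-24,-1],[0,0,0,15,1.5,-26,-1],[0,0,0,0,0,0,-1],[0,0,0,0,0,0,-1]]]'

```text
clock: 44.85
position: [528.3, 253.3, 147.8]
eef_rot: [1.83, 2.033, 0.554]
ft_force: [0.1, 0.5, -0.0]
finger_gap: -0.2
grasp_force: 0.0
```

```bash
python3 -c "
from press import *
st('bl',8,2,3)"
```

```text
tip in mould [41.  54.7 15.4] F [ 0.1  0.5 -0.1] clk 44.85
clk 44.85 pos [528.3 253.3 147.8] F [ 0.1  0.5 -0. ] gap -0.2 grip 0.0
dpos [ 2.   0.6 -7.4] drot [-0.17  0.37 -0.05]
```

Request:
jog_arm --plan '[[[0,0,0,1.3,0.2,-3,-1],[0,0,0,1,0.2,-2.4,-1],[0,0,0,0.5,0,-1.2,-1],[0,0,0,0,0,0,-1]]]'

```text
clock: 45.35
position: [530.9, 253.6, 140.7]
eef_rot: [1.83, 2.033, 0.553]
ft_force: [-0.2, 0.2, -0.1]
finger_gap: -0.1
grasp_force: 0.0
```

Request:
jog_arm --plan '[[[0,0,0,0.4,0,-0.7,-1],[0,0,0,0.4,0,-0.7,-1],[0,0,0,0,0,0,-1]]]'

```text
clock: 45.72
position: [531.3, 253.7, 140.4]
eef_rot: [1.831, 2.033, 0.552]
ft_force: [-12.4, -2.7, 12.7]
finger_gap: 0.1
grasp_force: 8.3
```

Request:
jog_arm --plan '[[[0,0,0,0.4,0,-0.7,-1],[0,0,0,0,0,0,-1]]]'

```text
clock: 45.98
position: [531.4, 253.7, 140.4]
eef_rot: [1.832, 2.033, 0.551]
ft_force: [-19.5, -4.5, 18.7]
finger_gap: 0.4
grasp_force: 13.1
```

Firmly seated. I'll retreat well clear and check.

Request:
jog_arm --plan '[[[0,0,0,-10,-1,17.3,-1],[0,0,0,-28,-3,48,-1],[0,0,0,-28,-3,48,-1],[0,0,0,-40,0,20,-1],[0,0,0,0,0,0,-1]]]'

```text
clock: 46.6
position: [425.6, 247.4, 275.4]
eef_rot: [1.827, 2.032, 0.562]
ft_force: [0.2, 0.1, -0.2]
finger_gap: 0.3
grasp_force: 0.0
```

```bash
python3 - <<'E'
from press import *
from lidfit import corners
st();corners(1,-2)
A=[]
for n,s in(("scene",50),("top",50)):
    c=eyes.read_camera(n);u=proj(c,P).astype(int)
    A.append(cv2.resize(c["image"][u[1]-s:u[1]+s,u[0]-s:u[0]+s,::-1],(400,400),interpolation=cv2.INTER_CUBIC))
    save(c,f"pics/end_{n}.png")
cv2.imwrite("pics/end.png",np.hstack(A))
E
```

```text
tip in mould [ 16.   59.7 177.2] F [ 0.1  0.1 -0.3] clk 46.6
lid [-2.8  0.   1.2] rot [0.09 0.13 0.04] n 8 res 0.26
pin-underside z {'fl': np.float64(1.4), 'fr': np.float64(1.2), 'bl': np.float64(1.2), 'br': np.float64(1.0)}
```

View pics/end.png

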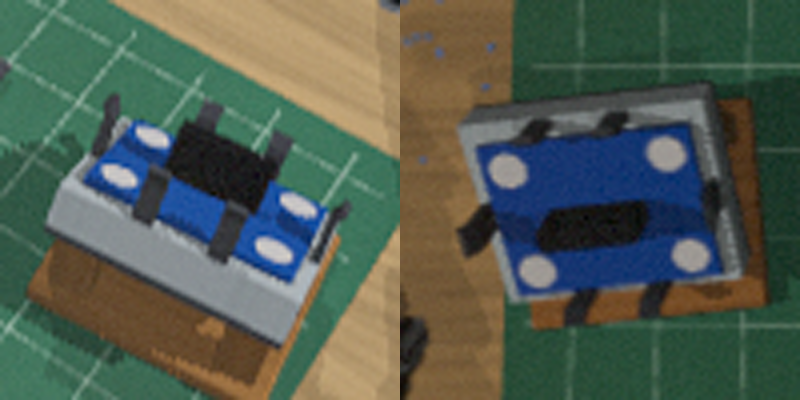

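View pics/end_top.png

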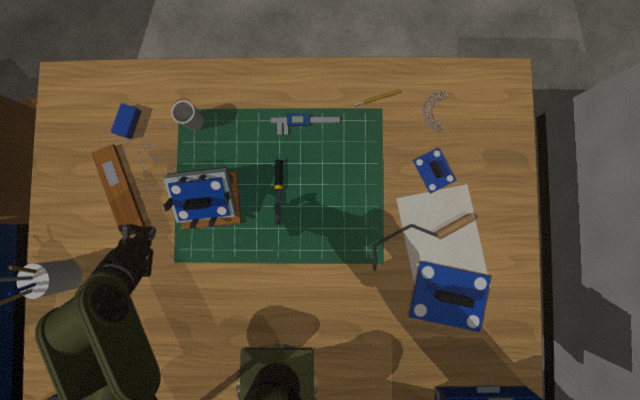

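The crops show the lid flat on the rim with no brass visible; spots are at (510,170), (666,154), (691,256) and (538,272). In the full view the file (279,190), caliper (305,120) and pot (185,113) are where they were. Handing in.

```bash
python3 -c "
from rig import workorder
print(workorder.sign_off())"
```

```text
the job is handed in; nothing more can be done
None
```

The job is handed in at about 47 s: the lid is flat and fully down on the rim, and the file, caliper and pot are where they were; in the second pass fl and br stopped about 1 mm short until fr and bl were down, so I pressed all four once more in the same order.

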